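# Clear the sloped charging stand and put the phone on it

### The arm

A 6-joint arm with a two-finger parallel gripper is mounted at the origin on the work surface. World frame = base frame: x ahead of the robot, y to its left, z up, the work surface at z = 0. Lengths are in mm, angles in rad, forces in N, time in s.
With the tool pointing down it reaches from about 300 to 850 mm from the base axis. Payload 5.4 kg.
Tool frame: the origin (TCP) lies midway between the tips of the shut fingers; the grasp point (between the pads) lies 19 mm behind it; z points along the fingers, y is the line along which they close (so a half turn about z gives the same grasp; the last joint's range is limited). The gripper opens to 85 mm and grips with 20 to 120 N. Pads are 22 mm wide; open, the fingers measure 114 mm over their backs; the gripper's body (76 mm by 85 mm) begins 54 mm behind the grasp point. The pads swing forward as they close: fully open they stand 13 mm farther back than shut.
Start: joints at [0.972, 0.158, 1.597, -0, 1.386, -0.21], TCP at [217.978, 532.063, 209.199] pointing down, gripper open.
Joint ranges: [-2.91, 2.91], [-0.94, 2.29], [0.18, 2.7], [-1.29, 4.43], [0.17, 2.64], [-3, 3]. Speed limits (rad/s): [2.57, 2.57, 3.14, 3.14, 3.14, 3.14].

### API

Orientations are given as a 3x3 rotation matrix whose columns are the frame's x, y, z axes.
In Python, from plant import monitor, eyes, ticket, finder gives the robot as it stands.
- The arm moves only by the tool send_rows, never from a script. Its argument "rows" is a list of rows, each an object of numbers: "dx", "dy", "dz": the shift along the tool's x, y, z in units of 3 cm (1.0 is 3 cm); "rx", "ry", "rz": the turn, a rotation vector about the tool's x, y, z in units of 10 degrees (1.0 is 10 degrees). A call has 1 to 12 rows; each row shifts and turns the commanded pose from where the row before left it, along the tool's axes as they then stand; what a row does not reach is not made up. A row lasts 1/8 s, in which the tool goes at most 62.5 mm and 10.7 degrees, less where a joint would pass 70% of its speed; a pose out of reach is approached as far as the arm can. A call with a number of a shift or a turn outside -1 to 1 is refused whole. A call with a gripper value outside its range is refused whole. "gripper" is the opening, from 0 (shut) to 1 (fully open), set as the call begins (left out, the last holds). The fingers move at their own pace and stop on an object; "squeeze" is the grip in N (left out, the last holds). Time passes only in rows, so rows that do not move let the fingers close. It gives the time, the measured TCP pose, the force, the opening and the grip force at its end, in the units of the state.
- monitor.observe(): the state, without advancing time (a new reading comes with each control period).
- eyes.snapshot(name): name is "scene" or "top" or "wrist"; returns a dict with "img" (400x640x3 uint8, red, green, blue), "fx", "fy", "cx", "cy" (pixels), "k1" (the pictures are not rectified: a ray, as slopes to the right and down, at radius r is drawn at 1 + k1 r^2 times it, then the intrinsics apply), "xyz" and "rotation" of the camera in the world; the wrist camera has in their place "T_tool_cam" (4x4, takes a point from camera to tool coordinates, whose origin is the TCP and whose axes are the flange's). Camera axes: x right, y down, z forward; pixel columns grow to the right and rows downward; lengths in mm; the calibration is good to about 2 mm. A picture is of the moment at which its call begins: read the wrist's pose just before it. There is no depth.
- ticket.job_done(): hands the job in; it is judged then, once.
Trained networks look in the newest picture that a camera, given by its name, has taken for a name from the list of things; names that differ only in an ending like _2 or _b are one class to them, and where a whole thing is asked for, a point or a joint stands for the part that bears it (a point fixed in the world has none). Each returns a list of dicts, best first, with "score" (0 to 1); they miss things now and then, are a little off and sometimes report something else, mostly with a low value. They report only what shows in the picture. A call takes as long as a camera call. They do not tell look-alikes from the thing itself.
- finder.recognise(target, camera): "location" ([column, row] in pixels, amid what is visible of it).
The state is a dict: "clock": time; "joints": joint angles; "joint_vel": joint speeds; "effort": joint torques, N m; "ee_pos": TCP position; "tcp_rot": TCP orientation; "contact_force": force on the tool from outside, world axes, zero at the start; "ft_torque": the same for the moment, N m; "finger_gap": finger opening in mm; "gripper_force": force on a finger pad.
Only numpy, scipy, OpenCV 4.12 (cv2) and the standard library are available. Lean on these libraries where they do the work, as an engineer would, in place of code of your own. Each camera call takes 0.05 s, during which the arm holds its last target. There are 200 camera calls.

### The job

Three loose keycaps lie on the sloped phone-charging stand: hold the felt eraser block and sweep them off sideways into the leather tray beside it, without touching them with the gripper's fingers, then set the block back down, felt side flat on the desk. Then lay the phone, screen up and lengthwise, centred on the narrow slope with its lower edge against the lip, keeping hold of it until it lies on the slope rather than dropping it. Leave the mouse, mug, clock, stapler and tape dispenser where they stand.

Things in the scene. Friction and masses are not known exactly. Their poses are not given: they have to be found in the camera images.
- deck: sloped top of the charging stand: dark non-slip plate 118 x 50 mm, 10 mm thick, its face sloping down away from the robot at 25 degrees to level, with a lip 8 mm proud across its low, far end. Origin: on the surface at the inner foot of the lip, midway across, 45 mm above the desk. x: down the slope along the surface (the deck spans x -118 to 0 mm), y: across, to the left, z: out of the surface.
- stand: the aluminium phone-charging stand that carries the deck, fixed to the desk, turned up to 15 degrees either way: a pedestal at most 36 mm wide under the deck, so the deck's long edges overhang freely. Origin: centre of its foot on the desk, 55 mm nearer the robot than the deck's origin.
- tray: tan leather valet tray, fixed, 180 (x) x 130 (y) x 28 mm tall, walls 5 mm, floor 5 mm; origin: centre of its underside on the desk. It stands close along one long side of the deck (left or right), its near wall tucked under the deck's edge, so what is pushed off that edge falls into it.
- notebook: blue closed notebook, fixed, 180 x 125 x 14 mm, along the other long side of the deck; origin: centre of its underside.
- phone: phone in an orange case with a black screen on top, 130 (x, long) x 62 (y) x 14 mm (z), about 0.22 kg, lying flat on the desk, screen up; origin: centre of its underside. The screen side is +z.
- wiper: board eraser block: blue felt base 110 (x, long) x 44 (y) x 18 mm with a pale wooden grip rib on top, 80 (x) x 22 (y) x 28 mm, total height 46 mm, about 0.12 kg; it stands felt down on the desk; origin: centre of the felt's underside, z up through the rib.
- cap0: loose round white keycap with a dark rim, 18 mm across, 9 mm tall, 10 g, lying on the deck at the start (the lowest of three, about 30 mm up from the lip, within 13 mm of the deck's midline); the non-slip deck keeps it from sliding. Origin: centre of its underside, z along its axis.
- cap1: loose round white keycap with a dark rim, 18 mm across, 9 mm tall, 10 g, lying on the deck at the start (the middle of three, about 59 mm up from the lip, within 13 mm of the deck's midline); the non-slip deck keeps it from sliding. Origin: centre of its underside, z along its axis.
- cap2: loose round white keycap with a dark rim, 18 mm across, 9 mm tall, 10 g, lying on the deck at the start (the highest of three, about 88 mm up from the lip, within 13 mm of the deck's midline); the non-slip deck keeps it from sliding. Origin: centre of its underside, z along its axis.
- mouse: black computer mouse, about 75 x 60 x 34 mm, beyond the stand; loose, not part of the job; origin: centre of its underside.
- mug: white mug, 82 mm wide, 92 mm tall, with a handle; loose, not part of the job; origin: centre of its underside.
- clock: cream alarm clock with two bells, about 90 mm wide and 137 mm tall; loose, not part of the job; origin: centre of its underside.
- stapler: red and black stapler, 120 x 32 x 45 mm; loose, not part of the job; origin: centre of its underside.
- tape: grey tape dispenser with a yellow roll, 120 x 45 x 72 mm; loose, not part of the job; origin: centre of its underside.
Things that resemble listed ones, but are neither listed nor needed, are in the scene too. There is more than one size of the wiper; the job needs the middle-sized.

How it is judged (in metres and radians):
On the way, in this order (a step that is already met when the one before it is completed fails the run):
1. all three keycaps lie in the tray while the eraser block is still held (x of cap0 in the frame of tray between -0.09 and 0.09 m and y of cap0 in the frame of tray between -0.065 and 0.065 m and z of cap0 in the frame of tray between 0 and 0.028 m and x of cap1 in the frame of tray between -0.09 and 0.09 m and y of cap1 in the frame of tray between -0.065 and 0.065 m and z of cap1 in the frame of tray between 0 and 0.028 m and x of cap2 in the frame of tray between -0.09 and 0.09 m and y of cap2 in the frame of tray between -0.065 and 0.065 m and z of cap2 in the frame of tray between 0 and 0.028 m and contact force between the fingers and wiper above 0.5 N), for 0.1 s.
2. the eraser block stands felt down on the desk, let go (height (world z) of wiper below 0.004 m and angle between wiper's own z axis and vertical below 0.1 rad and contact force between the fingers and wiper below 0.1 N), for 0.2 s.
3. the phone lies along the slope, touching the deck, while still held (angle between the z axis of phone and the z axis of deck, either way round below 0.12 rad and angle between the x axis of phone and the x axis of deck, either way round below 0.2 rad and x of phone in the frame of deck between -0.1 and -0.04 m and contact force between the fingers and phone above 0.5 N and contact force between phone and deck above 0.2 N), for 0.1 s.
At the end, for the whole second after the job is handed in: Phone still and released on the deck, screen up: lower edge within 8 mm of the lip, centred to 12 mm, lengthwise to 11 degrees, flat on the slope to 7. The three keycaps lie still in the tray, below its rim. Eraser block felt down on the bare desk, upright to 6 degrees, released (all of step 2 and angle between the z axis of phone and the z axis of deck, either way round below 0.12 rad and angle between the x axis of phone and the x axis of deck, either way round below 0.2 rad and x of phone in the frame of deck between -0.073 and -0.058 m and y of phone in the frame of deck between -0.012 and 0.012 m and z of phone in the frame of deck between -0.003 and 0.004 m and contact force between phone and deck above 0.2 N and linear speed of each of phone, wiper below 0.01 m/s and contact force between the fingers and phone below 0.1 N and x of cap0 in the frame of tray between -0.09 and 0.09 m and y of cap0 in the frame of tray between -0.065 and 0.065 m and z of cap0 in the frame of tray between 0 and 0.028 m and x of cap1 in the frame of tray between -0.09 and 0.09 m and y of cap1 in the frame of tray between -0.065 and 0.065 m and z of cap1 in the frame of tray between 0 and 0.028 m and x of cap2 in the frame of tray between -0.09 and 0.09 m and y of cap2 in the frame of tray between -0.065 and 0.065 m and z of cap2 in the frame of tray between 0 and 0.028 m and linear speed of each of cap0, cap1, cap2 below 0.02 m/s); the robot touches nothing.
It fails at once if the fingers touch a keycap (over 0.5 N) (contact force between the fingers and cap0 above 0.5 N or contact force between the fingers and cap1 above 0.5 N or contact force between the fingers and cap2 above 0.5 N).
It fails at once if the mouse, mug, clock, stapler or tape dispenser is moved over 30 mm (distance of any of mouse, mug, clock, stapler, tape from where it was at the start of the episode above 0.03 m).
It also fails if it takes over 64 s, if anything falls off the work surface, if the arm or the gripper's body presses on something with over 40 N, if the wrist force passes 120 N, or if a joint passes its speed limit or range.

## Working session

There is one attempt and no reset: what is moved stays moved. The work goes in short steps, Python scripts to look and compute and a tool call to move; the robot and the scene stay as the last step left them, time stands still between calls to the robot, and variables do not carry over. Pictures are saved under pics/ and viewed, at most 10 in all, crops included, and the job is handed in when it is done.

Besides the shell and the picture viewer there is one more tool, called after ">>>" as name(argument=value, ...), one argument or row to a line, values as JSON. send_rows: Moves the arm, as the interface text tells. Shifts and turns lie within -1 to 1; 1 stands for 3 cm of shift or 10 degrees of turn. Its arguments: {"type":"object","properties":{"rows":{"type":"array","items":{"type":"object","properties":{"dx":{"type":"number"},"dy":{"type":"number"},"dz":{"type":"number"},"rx":{"type":"number"},"ry":{"type":"number"},"rz":{"type":"number"}}}},"gripper":{"type":"number"},"squeeze":{"type":"number"}},"required":["rows"]}

```bash
ls; mkdir -p pics
cat > h.py <<'E'
import numpy as np, cv2
from plant import monitor, eyes, ticket, finder
def snap(n):
    s=monitor.observe(); d=eyes.snapshot(n)
    if n=='wrist':
        T=np.array(d['T_tool_cam']); R=np.array(s['tcp_rot']); p=np.array(s['ee_pos'])
        d['R']=R@T[:3,:3]; d['p']=p+R@T[:3,3]
    else: d['R']=np.array(d['rotation']); d['p']=np.array(d['xyz'])
    return d
def ray(d,uv):
    a=np.array([(uv[0]-d['cx'])/d['fx'],(uv[1]-d['cy'])/d['fy']]); b=a.copy()
    for _ in range(20): b=a/(1+d['k1']*(b@b))
    return d['R']@np.array([b[0],b[1],1.])
def at(d,uv,z):
    r=ray(d,uv); return d['p']+r*(z-d['p'][2])/r[2]
def proj(d,P):
    c=d['R'].T@(np.array(P,float)-d['p']); b=c[:2]/c[2]; b=b*(1+d['k1']*(b@b))
    return np.array([d['fx']*b[0]+d['cx'],d['fy']*b[1]+d['cy']])
def save(d,n,box=None,sc=1):
    im=d['img'][:,:,::-1]
    if box: im=im[box[1]:box[3],box[0]:box[2]]
    cv2.imwrite('pics/'+n,cv2.resize(im,None,fx=sc,fy=sc,interpolation=cv2.INTER_CUBIC))
E
cat > a.py <<'E'
from h import *
np.set_printoptions(precision=1,suppress=True)
for c in ('top','scene'):
    d=snap(c); save(d,c+'1.png',sc=1.25); print(c,d['p'],d['R'].round(3).tolist(),d['fx'],d['cx'],d['cy'],d['k1'])
    for t,z in dict(deck=60,tray=5,notebook=14,phone=14,wiper=40,cap0=75,mouse=25,mug=80,clock=60,stapler=40,tape=50).items():
        print(t,[(np.round(r['score'],2),np.round(r['location']),at(d,r['location'],z)[:2]) for r in finder.recognise(t,c)[:4]])
E
python3 a.py
```

```text
pics
top [ 376.   -31.  1222.7] [[-0.003, -0.984, 0.18], [-1.0, 0.004, 0.003], [-0.003, -0.18, -0.984]] 411.47850564959606 321.7435353743791 205.32192774056267 0.0376942333980116
deck [(np.float64(0.71), array([308., 214.]), array([562.9,  10.5]))]
tray [(np.float64(0.91), array([335., 213.]), array([574.5, -67.9]))]
notebook [(np.float64(0.67), array([282., 234.]), array([512.1,  90.1]))]
phone [(np.float64(0.77), array([193., 257.]), array([445. , 347.1]))]
wiper [(np.float64(0.94), array([476., 280.]), array([ 378.6, -460.7])), (np.float64(0.72), array([428., 243.]), array([ 481.1, -332.5])), (np.float64(0.51), array([388., 260.]), array([ 434.2, -216.4]))]
cap0 [(np.float64(0.3), array([207., 180.]), array([661.7, 301.2]))]
mouse [(np.float64(0.94), array([326., 152.]), array([759.8, -42. ]))]
mug [(np.float64(0.82), array([209., 174.]), array([678. , 294.9]))]
clock [(np.float64(0.77), array([417., 168.]), array([ 697.4, -306.4]))]
stapler [(np.float64(0.74), array([461., 204.]), array([ 593.4, -433.5]))]
tape [(np.float64(0.73), array([166., 204.]), array([597.2, 422.5]))]
scen
[... 518 characters left out ...]
), (np.float64(0.44), array([342., 200.]), array([531.6,  85.8]))]
wiper [(np.float64(0.97), array([192., 185.]), array([ 406.2, -458.3])), (np.float64(0.9), array([226., 203.]), array([ 500.9, -332.6])), (np.float64(0.7), array([256., 187.]), array([ 448.4, -222.2]))]
cap0 []
mouse [(np.float64(0.81), array([317., 263.]), array([768.5, -41.1]))]
mug [(np.float64(0.71), array([410., 224.]), array([696.6, 284.5]))]
clock [(np.float64(0.9), array([233., 249.]), array([ 695.5, -307.8]))]
stapler [(np.float64(0.81), array([196., 236.]), array([ 621.7, -435.8]))]
tape [(np.float64(0.58), array([436., 206.]), array([624.3, 410.5])), (np.float64(0.32), array([224., 200.]), array([ 496.5, -339.1]))]
```

View pics/top1.png

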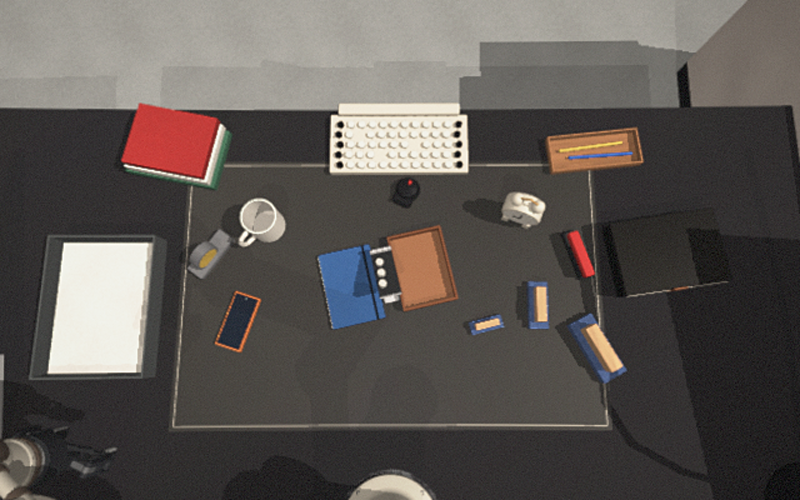

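Run:
```python
import cv2
im=cv2.imread('pics/top1.png'); a=im[200:400,330:630]; 
cv2.imwrite('pics/c1.png',cv2.resize(a,None,fx=2.6,fy=2.6,interpolation=cv2.INTER_CUBIC))
```

```text
(no output)
```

View pics/c1.png

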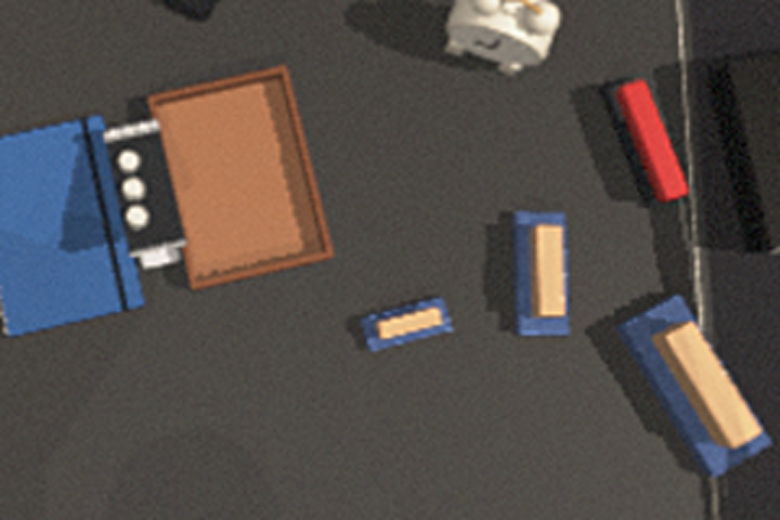

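The top view shows the scene. The middle-sized wiper is at crop (540,272), which is about 111 mm long, at roughly world (490,-333). The tray is on the right of the deck and the three caps are around crop (130,188). The phone is on the left. Next I look at the arm pose and the wrist calibration.

```bash
cat >> h.py <<'E'
from scipy.spatial.transform import Rotation as Ro
def down(yaw,tilt=0):
    """tool rot: z along -normal of plane with yaw, pitched by tilt deg; tool x along plane x"""
    A=(Ro.from_euler('z',yaw,degrees=True)*Ro.from_euler('y',tilt,degrees=True)).as_matrix()
    return A@np.diag([1,-1,-1.])
def plan(p,R=None,vmax=30.,n=None):
    s=monitor.observe(); R0=np.array(s['tcp_rot']); p0=np.array(s['ee_pos']); R=R0 if R is None else R
    rv=Ro.from_matrix(R0.T@R).as_rotvec(degrees=True)
    if abs(rv[2])>90: R=R@np.diag([-1,-1,1.]); rv=Ro.from_matrix(R0.T@R).as_rotvec(degrees=True)
    d=R0.T@(np.array(p)-p0)
    print('t',round(s['clock'],2),'shift total/30 (start axes)',(d/30).round(2),'turn total/10',(rv/10).round(2))
E
python3 - <<'E'
from h import *
s=monitor.observe();print(s['clock'],s['joints'],s['ee_pos'],np.round(s['tcp_rot'],3),s['finger_gap'])
d=snap('wrist');print(np.round(d['T_tool_cam'],3),d['fx'],d['cx'],d['cy'],d['k1'])
plan([450,340,300])
E
```

```text
1.2 [ 9.71889756e-01  1.58418812e-01  1.59696825e+00  1.17553369e-05
  1.38621760e+00 -2.10088555e-01] [217.98461925 532.06956108 209.20448756] [[-0.925  0.379 -0.   ]
 [ 0.379  0.925 -0.   ]
 [ 0.    -0.    -1.   ]] 85.34917774628087
[[-1.00000e-03 -9.46000e-01 -3.24000e-01  8.50310e+01]
 [ 1.00000e+00 -0.00000e+00 -1.00000e-03  8.03000e-01]
 [ 0.00000e+00 -3.24000e-01  9.46000e-01 -1.65418e+02]
 [ 0.00000e+00  0.00000e+00  0.00000e+00  1.00000e+00]] 280.4393987802025 321.3259125117524 197.67553083564877 -0.0438885638587404
t 1.25 shift total/30 (start axes) [-9.58 -2.99 -3.03] turn total/10 [0. 0. 0.]
```

>>> send_rows(
  rows=[
    {"dx": -0.97,"dy": -0.41,"dz": -0.19},
    {"dx": -0.97,"dy": -0.41,"dz": -0.19},
    {"dx": -0.97,"dy": -0.41,"dz": -0.19},
    {"dx": -0.97,"dy": -0.41,"dz": -0.19},
    {"dx": -0.97,"dy": -0.41,"dz": -0.19},
    {"dx": -0.97,"dy": -0.41,"dz": -0.19},
    {"dx": -0.97,"dy": -0.41,"dz": -0.19},
    {"dx": -0.97,"dy": -0.41,"dz": -0.19},
    {"dx": -0.97,"dy": -0.41,"dz": -0.19},
    {},
  ],
)

```text
invalid input
```

```bash
cat >> h.py <<'E'
def rect(d,mask,z,n=1):
    """min-area rects (in the plane z) of the largest mask blobs"""
    mask=cv2.morphologyEx(mask.astype(np.uint8),cv2.MORPH_CLOSE,np.ones((5,5)))
    cs,_=cv2.findContours(mask,cv2.RETR_EXTERNAL,cv2.CHAIN_APPROX_NONE)
    out=[]
    for c in sorted(cs,key=cv2.contourArea)[::-1][:n]:
        if cv2.contourArea(c)<60: continue
        P=np.array([at(d,q[0],z)[:2] for q in c],np.float32)
        (ctr,sz,a)=cv2.minAreaRect(P)
        if sz[0]<sz[1]: sz=sz[::-1]; a+=90
        out.append((np.round(ctr,1),np.round(sz,1),round((a+90)%180-90,1)))
    return out
def hsv(d): return cv2.cvtColor(d['img'],cv2.COLOR_RGB2HSV)
E
python3 - <<'E'
from h import *
d=snap('wrist'); save(d,'w1.png'); np.save('w1.npy',d,allow_pickle=True)
h=hsv(d); m=(h[...,0]<14)&(h[...,0]>3)&(h[...,1]>150)&(h[...,2]>90)
for z in (0,7,14): print(z,rect(d,m,z,3))
print(finder.recognise('phone','wrist')[:2])
plan([480,0,300],down(13+180)); plan([420,-20,300],down(180+13))
E
```

```text
0 [(array([439.9, 355.1]), array([120.6,  67.1]), -18.3)]
7 [(array([434.3, 359. ]), array([118.3,  65.8]), -18.3)]
14 [(array([428.7, 362.9]), array([116.1,  64.6]), -18.3)]
[{'location': [275.1, 322.8], 'score': 0.96}]
t 1.35 shift total/30 (start axes) [-14.8  -13.1   -3.03] turn total/10 [-0.    0.   -3.53]
t 1.35 shift total/30 (start axes) [-13.21 -14.48  -3.03] turn total/10 [-0.    0.   -3.53]
```

View pics/w1.png

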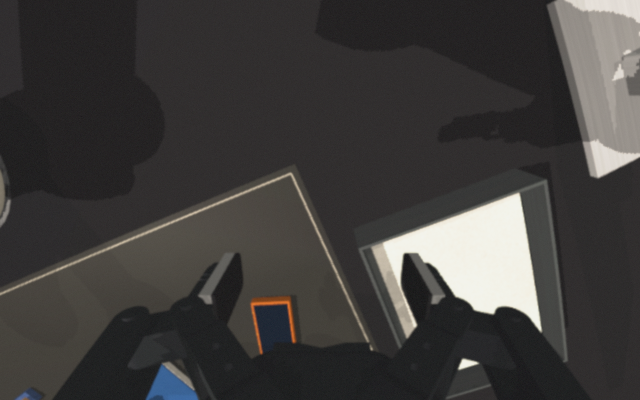

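>>> send_rows(
  rows=[
    {"dx": -0.98,"dy": -0.54,"dz": -0.3},
    {"dx": -0.98,"dy": -0.54,"dz": -0.3},
    {"dx": -0.98,"dy": -0.54,"dz": -0.3},
    {"dx": -0.98,"dy": -0.54,"dz": -0.3},
    {"dx": -0.98,"dy": -0.54,"dz": -0.3},
    {"dx": -0.98,"dy": -0.54,"dz": -0.3},
    {"dx": -0.98,"dy": -0.54,"dz": -0.3},
    {"dx": -0.98,"dy": -0.54,"dz": -0.3},
    {"dx": -0.98,"dy": -0.54,"dz": -0.3},
    {"dx": -0.98,"dy": -0.54,"dz": -0.3},
  ],
)

```text
invalid input
```

Run:
```python
from h import *
s=monitor.observe();print(s['ee_pos'],np.round(s['tcp_rot'],3).tolist())
plan([640,10,300],down(193))
```

```text
[217.99099292 532.04689119 209.206085  ] [[-0.925, 0.379, 0.0], [0.379, 0.925, -0.0], [-0.0, -0.0, -1.0]]
t 1.35 shift total/30 (start axes) [-19.61 -10.77  -3.03] turn total/10 [-0.    0.   -3.53]
```

>>> send_rows(
  rows=[
    {"dx": -0.98,"dy": -0.54,"dz": -0.3,"rx": 0,"ry": 0,"rz": 0},
  ],
  gripper=1,
  squeeze=40,
)

```text
clock: 1.48
ee_pos: [238.0, 506.1, 217.5]
tcp_rot: [[-0.926, 0.376, -0.001], [0.376, 0.926, -0.001], [0.001, -0.001, -1.0]]
contact_force: [0.5, -0.4, 0.4]
finger_gap: 85.3
gripper_force: 0.0
```

>>> send_rows(
  rows=[
    {"dx": -0.98,"dy": -0.54,"dz": -0.3,"rx": 0,"ry": 0,"rz": 0},
    {"dx": -0.98,"dy": -0.54,"dz": -0.3,"rx": 0,"ry": 0,"rz": 0},
    {"dx": -0.98,"dy": -0.54,"dz": -0.3,"rx": 0,"ry": 0,"rz": 0},
    {"dx": -0.98,"dy": -0.54,"dz": -0.3,"rx": 0,"ry": 0,"rz": 0},
    {"dx": -0.98,"dy": -0.54,"dz": -0.3,"rx": 0,"ry": 0,"rz": 0},
    {"dx": -0.98,"dy": -0.54,"dz": -0.3,"rx": 0,"ry": 0,"rz": 0},
    {"dx": -0.98,"dy": -0.54,"dz": -0.3,"rx": 0,"ry": 0,"rz": 0},
    {"dx": -0.98,"dy": -0.54,"dz": -0.3,"rx": 0,"ry": 0,"rz": 0},
    {"dx": -0.98,"dy": -0.54,"dz": -0.3,"rx": 0,"ry": 0,"rz": 0},
  ],
)

```text
clock: 2.6
ee_pos: [429.3, 269.8, 299.6]
tcp_rot: [[-0.925, 0.379, 0.0], [0.379, 0.925, 0.0], [-0.0, 0.0, -1.0]]
contact_force: [-0.1, 0.5, 0.2]
finger_gap: 85.6
gripper_force: 0.0
```

>>> send_rows(
  rows=[
    {"dx": -0.98,"dy": -0.54,"dz": 0,"rx": 0,"ry": 0,"rz": 0},
    {"dx": -0.98,"dy": -0.54,"dz": 0,"rx": 0,"ry": 0,"rz": 0},
    {"dx": -0.98,"dy": -0.54,"dz": 0,"rx": 0,"ry": 0,"rz": 0},
    {"dx": -0.98,"dy": -0.54,"dz": 0,"rx": 0,"ry": 0,"rz": 0},
    {"dx": -0.98,"dy": -0.54,"dz": 0,"rx": 0,"ry": 0,"rz": 0},
    {"dx": -0.98,"dy": -0.54,"dz": 0,"rx": 0,"ry": 0,"rz": 0},
    {"dx": -0.98,"dy": -0.54,"dz": 0,"rx": 0,"ry": 0,"rz": 0},
    {"dx": -0.98,"dy": -0.54,"dz": 0,"rx": 0,"ry": 0,"rz": -0.9},
    {"dx": -0.98,"dy": -0.54,"dz": 0,"rx": 0,"ry": 0,"rz": -0.9},
    {"dx": -0.9,"dy": 0,"dz": 0,"rx": 0,"ry": 0,"rz": -0.9},
    {"dx": 0,"dy": 0,"dz": 0,"rx": 0,"ry": 0,"rz": -0.8},
    {"dx": 0,"dy": 0,"dz": 0,"rx": 0,"ry": 0,"rz": 0},
  ],
)

```text
clock: 4.1
ee_pos: [649.0, 37.0, 298.8]
tcp_rot: [[-0.976, -0.219, -0.001], [-0.219, 0.976, 0.0], [0.001, 0.0, -1.0]]
contact_force: [0.6, 0.4, 0.1]
finger_gap: 85.3
gripper_force: 0.0
```

Run:
```python
from h import *
d=snap('wrist'); save(d,'w2.png',sc=1.25); np.save('w2.npy',d,allow_pickle=True)
print(d['p'])
for t in ('cap0','deck','stand','tray','wiper'): print(t,[(np.round(r['score'],2),np.round(r['location'],1),at(d,r['location'],70)[:2].round()) for r in finder.recognise(t,'wrist')[:4]])
```

```text
[566.54721474  20.01996715 464.30354802]
cap0 [(np.float64(0.72), array([326.5,  64.3]), array([519.,  16.])), (np.float64(0.71), array([323. , 105.3]), array([570.,  23.])), (np.float64(0.53), array([326.7,  89.2]), array([549.,  23.]))]
deck [(np.float64(0.87), array([314.8,  79.8]), array([541.,   6.])), (np.float64(0.65), array([328.2,  88.3]), array([547.,  25.])), (np.float64(0.48), array([86.6, 11.8]), array([ 519., -296.]))]
stand [(np.float64(0.62), array([314.2,  78.9]), array([540.,   5.]))]
tray [(np.float64(0.79), array([253. ,  81.6]), array([560., -73.]))]
wiper []
```

View pics/w2.png

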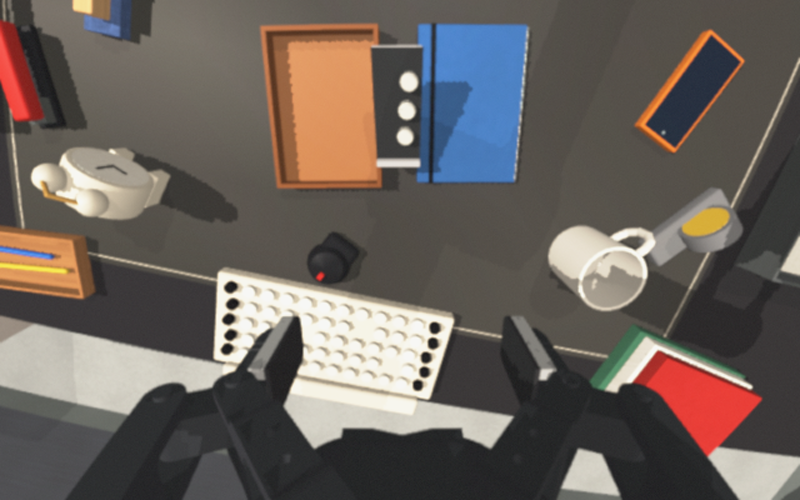

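The wrist view shows the deck with its top-end corners at about (298,36) and (337,36) in raw pixels and its lip foot at about (302,126) and (335,126). The three caps are at (326,64), (325,88) and (323,107). The phone is fully visible near (552,73). I'll fit both poses from this picture.

```bash
cat > fit.py <<'E'
from h import *
from scipy.optimize import least_squares
d=np.load('w2.npy',allow_pickle=True).item()
g=cv2.cvtColor(d['img'],cv2.COLOR_RGB2GRAY)
def sub(c): return cv2.cornerSubPix(g,np.array(c,np.float32).reshape(-1,1,2),(3,3),(-1,-1),(3,30,.01)).reshape(-1,2)
t=np.radians(25)
def deckpt(q,x,y,z=0):
    c,s=np.cos(q[2]),np.sin(q[2]); X=x*np.cos(t)+z*np.sin(t); Z=45-x*np.sin(t)+z*np.cos(t)
    return [q[0]+c*X-s*y,q[1]+s*X+c*y,Z]
raw=np.array([(372,45),(421,45),(419,157),(377,157)])/1.25
uv=sub(raw); print('deck corners',raw.round(1).tolist(),uv.round(1).tolist())
M=[(-118,-25,0),(-118,25,0),(0,25,8),(0,-25,8)]   # lip top inner edge seen
f=lambda q:np.concatenate([proj(d,deckpt(q,*m))-u for m,u in zip(M,uv)])
r=least_squares(f,[610,20,.2],x_scale=[1,1,.01]); q=r.x
print('deck',q[:2].round(1),np.degrees(q[2]).round(2),r.fun.round(1))
np.save('deck.npy',q)
for u in [(326.5,64.3),(326.7,89.2),(323.,105.3)]:
    R=Ro.from_euler('z',q[2]).as_matrix()@Ro.from_euler('y',t).as_matrix()
    o=np.array(deckpt(q,0,0,9)); v=ray(d,u); n=R[:,2]; P=d['p']+v*(n@(o-d['p'])/(n@v)); print('cap in deck',(R.T@(P-o)).round(1))
h=hsv(d); m=(h[...,0]<16)&(h[...,0]>3)&(h[...,1]>190)&(h[...,2]>120); m[:,:480]=0; m[150:]=0
m=cv2.drawContours(np.zeros(g.shape,np.uint8),[max(cv2.findContours(m.astype(np.uint8),0,1)[0],key=cv2.contourArea)],-1,1,-1)
for z in (7,14): print('phone',z,rect(d,m,z))
for c,n in (((400,25),0),):pass
m=(h[...,0]>100)&(h[...,0]<120)&(h[...,1]>120); m2=m.copy(); m2[:,:300]=0; print('notebook',rect(d,m2,14))
T=sub(np.array([(261,25),(381,24),(383,187),(277,189)])/1.25); print('tray',[at(d,u,28)[:2].round() for u in T])
E
python3 fit.py
python3 - <<'E'
from h import *
plan([540+60,-325,300],down(180))
E
```

```text
deck corners [[297.6, 36.0], [336.8, 36.0], [335.2, 125.6], [301.6, 125.6]] [[296.20001220703125, 37.79999923706055], [337.20001220703125, 37.5], [335.20001220703125, 126.80000305175781], [301.8999938964844, 126.69999694824219]]
deck [598.8  23. ] 13.22 [-0.7 -1.1  0.8 -1.4  0.7  1.4 -0.8  1.9]
cap in deck [-88.9  11.3   0. ]
cap in deck [-57.7  11.7   0. ]
cap in deck [-35.6   6.7   0. ]
phone 7 [(array([445.3, 332.8]), array([141.2,  60.7]), 5.4)]
phone 14 [(array([447.2, 328. ]), array([139. ,  59.8]), 5.4)]
notebook [(array([525.1,  92.9]), array([178.4, 123.7]), 12.7)]
tray [array([ 493., -157.]), array([464., -26.]), array([640.,  10.]), array([ 669., -117.])]
t 4.4 shift total/30 (start axes) [  4.24 -11.42  -0.02] turn total/10 [-0.    0.    1.27]
```

>>> send_rows(
  rows=[
    {"dx": 0.44,"dy": -0.94,"dz": 0.14,"rx": 0,"ry": 0,"rz": 0},
    {"dx": 0.44,"dy": -0.94,"dz": 0.14,"rx": 0,"ry": 0,"rz": 0},
    {"dx": 0.44,"dy": -0.94,"dz": 0.14,"rx": 0,"ry": 0,"rz": 0},
    {"dx": 0.44,"dy": -0.94,"dz": 0.14,"rx": 0,"ry": 0,"rz": 0},
    {"dx": 0.44,"dy": -0.94,"dz": 0.14,"rx": 0,"ry": 0,"rz": 0},
    {"dx": 0.44,"dy": -0.94,"dz": 0.14,"rx": 0,"ry": 0,"rz": 0},
    {"dx": 0.44,"dy": -0.94,"dz": 0.14,"rx": 0,"ry": 0,"rz": 0},
    {"dx": 0.44,"dy": -0.94,"dz": 0.14,"rx": 0,"ry": 0,"rz": 0},
    {"dx": 0.44,"dy": -0.94,"dz": 0.14,"rx": 0,"ry": 0,"rz": 0},
    {"dx": 0.44,"dy": -0.94,"dz": 0.14,"rx": 0,"ry": 0,"rz": 0},
    {"dx": 0.44,"dy": -0.94,"dz": 0.14,"rx": 0,"ry": 0,"rz": 0.63},
    {"dx": 0.44,"dy": -0.94,"dz": 0.14,"rx": 0,"ry": 0,"rz": 0.63},
  ],
)

```text
clock: 5.9
ee_pos: [565.4, -327.9, 248.8]
tcp_rot: [[-1.0, 0.002, 0.0], [0.002, 1.0, -0.0], [-0.0, -0.0, -1.0]]
contact_force: [0.8, -0.0, -0.8]
finger_gap: 85.4
gripper_force: 0.0
```

>>> send_rows(
  rows=[
    {"dx": 0,"dy": 0,"dz": 0,"rx": 0,"ry": 0,"rz": 0},
    {"dx": 0,"dy": 0,"dz": 0,"rx": 0,"ry": 0,"rz": 0},
  ],
)

```text
clock: 6.15
ee_pos: [565.9, -326.4, 249.0]
tcp_rot: [[-1.0, -0.003, 0.0], [-0.003, 1.0, 0.0], [-0.0, 0.0, -1.0]]
contact_force: [0.0, 0.5, -0.0]
finger_gap: 85.2
gripper_force: 0.0
```

Run:
```python
from h import *
d=snap('wrist'); save(d,'w3.png',sc=1.25); np.save('w3.npy',d,allow_pickle=True)
print(d['p'],[(np.round(r['score'],2),np.round(r['location'],1),at(d,r['location'],40)[:2].round()) for r in finder.recognise('wiper','wrist')[:4]])
h=hsv(d); m=(h[...,0]>10)&(h[...,0]<25)&(h[...,1]>60)&(h[...,2]>170)
print('rib',rect(d,m,46,4))
m=(h[...,0]>100)&(h[...,0]<120)&(h[...,1]>120)
print('felt',rect(d,m,18,5))
```

```text
[ 481.23668187 -325.38570153  414.41562612] [(np.float64(0.89), array([213.6,  36.3]), array([ 405., -455.])), (np.float64(0.88), array([399.9,  68.8]), array([ 441., -229.])), (np.float64(0.85), array([314. ,  92.4]), array([ 469., -335.]))]
rib [(array([562.9, -85.4]), array([171.9, 125. ]), 12.8), (array([ 828., -433.]), array([97.5, 90.9]), -84.1), (array([ 400. , -450.1]), array([66.1, 34.1]), 2.5), (array([ 763.8, -305. ]), array([49.6, 18.9]), 67.7)]
felt [(array([525.1,  85.1]), array([190.7, 119.9]), 19.6)]
```

View pics/w3.png

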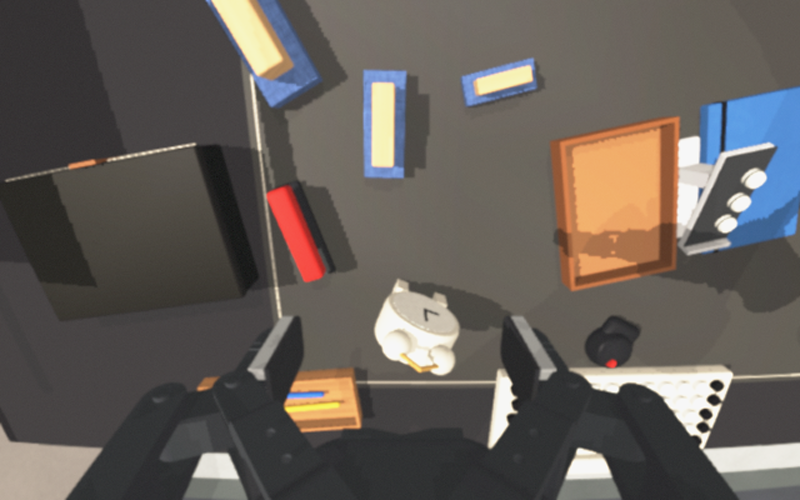

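The middle wiper is at view px x 362–407, y 70–178. Its rib top is x 371–395, y 82–167, and it is aligned with the tool's x axis.

Run:
```python
from h import *
d=np.load('w3.npy',allow_pickle=True).item()
for n,c,z in (('felt',[(363,70),(407,71),(404,178),(362,177)],18),('rib',[(371,82),(394,82),(395,166),(371,167)],46)):
    P=np.array([at(d,np.array(u)/1.25,z)[:2] for u in c]); print(n,P.round(1).tolist(),P.mean(0).round(1))
# segmentation restricted to a box
h=hsv(d); m=(h[...,0]>10)&(h[...,0]<28)&(h[...,1]>50)&(h[...,2]>150); b=np.zeros_like(m); b[50:150,285:330]=1
print('rib',rect(d,m&b,46))
m=(h[...,0]>100)&(h[...,0]<125)&(h[...,1]>90); print('felt',rect(d,m&b,18))
```

```text
felt [[424.3, -365.3], [425.2, -320.0], [535.0, -322.6], [534.0, -369.7]] [ 479.6 -344.4]
rib [[439.0, -355.0], [439.0, -332.8], [518.9, -332.1], [520.0, -356.9]] [ 479.2 -344.2]
rib [(array([ 478.8, -343.8]), array([78.8, 21.4]), -1.3)]
felt [(array([ 479.1, -344.5]), array([109. ,  43.2]), -1.5)]
```

>>> send_rows(
  rows=[
    {"dx": 0.97,"dy": -0.19,"dz": 0.8,"rx": 0,"ry": 0,"rz": 0.16},
    {"dx": 0.97,"dy": -0.19,"dz": 0.8,"rx": 0,"ry": 0,"rz": 0},
    {"dx": 0.97,"dy": -0.19,"dz": 0.8,"rx": 0,"ry": 0,"rz": 0},
    {"dx": 0,"dy": 0,"dz": 0.9,"rx": 0,"ry": 0,"rz": 0},
    {"dx": 0,"dy": 0,"dz": 0.9,"rx": 0,"ry": 0,"rz": 0},
    {"dx": 0,"dy": 0,"dz": 0.9,"rx": 0,"ry": 0,"rz": 0},
    {"dx": 0,"dy": 0,"dz": 0.9,"rx": 0,"ry": 0,"rz": 0},
    {"dx": 0,"dy": 0,"dz": 0.9,"rx": 0,"ry": 0,"rz": 0},
    {"dx": 0,"dy": 0,"dz": 0.6,"rx": 0,"ry": 0,"rz": 0},
    {"dx": 0,"dy": 0,"dz": 0,"rx": 0,"ry": 0,"rz": 0},
  ],
)

```text
clock: 7.5
ee_pos: [477.6, -341.4, 22.6]
tcp_rot: [[-1.0, 0.025, -0.002], [0.025, 1.0, 0.002], [0.002, 0.002, -1.0]]
contact_force: [-0.0, -0.5, -0.1]
finger_gap: 85.2
gripper_force: 0.0
```

>>> send_rows(
  rows=[
    {"dx": 0,"dy": 0,"dz": 0,"rx": 0,"ry": 0,"rz": 0},
    {"dx": 0,"dy": 0,"dz": 0,"rx": 0,"ry": 0,"rz": 0},
    {"dx": 0,"dy": 0,"dz": 0,"rx": 0,"ry": 0,"rz": 0},
    {"dx": 0,"dy": 0,"dz": 0,"rx": 0,"ry": 0,"rz": 0},
    {"dx": 0,"dy": 0,"dz": 0,"rx": 0,"ry": 0,"rz": 0},
    {"dx": 0,"dy": 0,"dz": 0,"rx": 0,"ry": 0,"rz": 0},
  ],
  gripper=0,
  squeeze=60,
)

```text
clock: 8.25
ee_pos: [478.2, -342.8, 24.0]
tcp_rot: [[-1.0, 0.026, 0.0], [0.026, 1.0, -0.0], [-0.0, -0.0, -1.0]]
contact_force: [-0.3, 0.1, 2.6]
finger_gap: 0.2
gripper_force: 0.7
```

Run:
```python
from h import *
s=monitor.observe(); print(s['finger_gap'],s['gripper_force'],s['contact_force'])
d=snap('wrist'); np.save('w4.npy',d,allow_pickle=True); e=snap('top'); 
a=cv2.resize(e['img'][190:300,370:500],(709,600)); b=cv2.resize(d['img'],(640,400))
save(d,'w4.png'); cv2.imwrite('pics/t4.png',cv2.hconcat([cv2.resize(b,(480,300)),cv2.resize(a,(320,300))])[:,:,::-1])
```

```text
0.2115782755224539 0.7441630214452744 [-0.33275665  0.06698791  2.55185711]
```

View pics/t4.png

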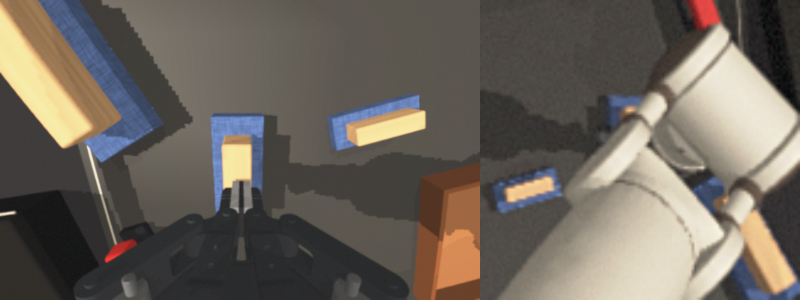

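Run:
```python
from h import *
d=np.load('w4.npy',allow_pickle=True).item()
k=4/3
for n,c,z in (('felt',[(212,114),(264,114),(215,195)],18),('rib',[(222,138),(251,138),(224,185)],46),('rib if 23',[(222,138),(251,138)],30)):
    print(n,[at(d,np.array(u)*k,z)[:2].round(1).tolist() for u in c])
for z in (0,20,24,40,60): print(z,(proj(d,[478.2,-342.8,z])/k).round())
c=d['img'][120:340,240:400][:,:,::-1]; cv2.imwrite('pics/w4c.png',cv2.resize(c,None,fx=2.7,fy=2.7,interpolation=cv2.INTER_CUBIC))
```

```text
felt [[422.0, -363.8], [423.1, -321.3], [497.8, -366.4]]
rib [[434.6, -353.9], [435.2, -333.3], [472.1, -354.5]]
rib if 23 [[439.2, -355.5], [439.8, -332.7]]
0 [240. 167.]
20 [240. 177.]
24 [240. 179.]
40 [239. 188.]
60 [239. 202.]
```

View pics/w4c.png

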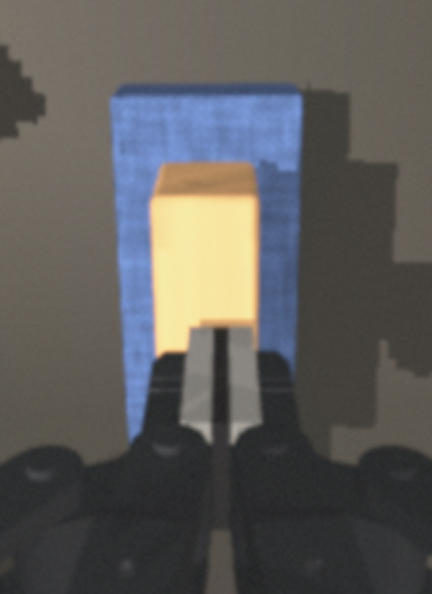

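Run:
```python
from h import *
d=np.load('w4.npy',allow_pickle=True).item()
for x in (467,478):
  for z in (14,24,34,46,60,80): 
    u=proj(d,[x,-342.8,z]); print(x,z,((u-[240,120])*2.7).round())
```

```text
467 14 [214. 261.]
467 24 [213. 277.]
467 34 [213. 295.]
467 46 [212. 319.]
467 60 [212. 353.]
467 80 [210. 412.]
478 14 [215. 300.]
478 24 [215. 318.]
478 34 [214. 338.]
478 46 [214. 365.]
478 60 [213. 401.]
478 80 [212. 466.]
```

The shut fingers are resting on top of the rib at z≈46, while the TCP reads 24. The open-finger geometry in the earlier picture agrees, so the real tips end about 22 mm behind the reported TCP. I'll reopen, go 27 mm lower and grip again.

>>> send_rows(
  rows=[
    {"dx": 0,"dy": 0,"dz": 0,"rx": 0,"ry": 0,"rz": 0},
    {"dx": 0,"dy": 0,"dz": 0,"rx": 0,"ry": 0,"rz": 0},
    {"dx": 0,"dy": 0,"dz": 0,"rx": 0,"ry": 0,"rz": 0},
    {"dx": 0,"dy": 0,"dz": 0,"rx": 0,"ry": 0,"rz": 0},
    {"dx": 0,"dy": -0.04,"dz": 0.3,"rx": 0,"ry": 0,"rz": 0},
    {"dx": 0,"dy": 0,"dz": 0.3,"rx": 0,"ry": 0,"rz": 0},
    {"dx": 0,"dy": 0,"dz": 0.2,"rx": 0,"ry": 0,"rz": 0},
    {"dx": 0,"dy": 0,"dz": 0,"rx": 0,"ry": 0,"rz": 0},
  ],
  gripper=1,
)

```text
clock: 9.35
ee_pos: [477.6, -343.3, -1.2]
tcp_rot: [[-1.0, 0.026, -0.001], [0.026, 1.0, 0.001], [0.001, 0.001, -1.0]]
contact_force: [0.4, 1.2, 0.5]
finger_gap: 85.4
gripper_force: 0.0
```

>>> send_rows(
  rows=[
    {"dx": 0,"dy": 0,"dz": 0,"rx": 0,"ry": 0,"rz": 0},
    {"dx": 0,"dy": 0,"dz": 0,"rx": 0,"ry": 0,"rz": 0},
    {"dx": 0,"dy": 0,"dz": 0,"rx": 0,"ry": 0,"rz": 0},
    {"dx": 0,"dy": 0,"dz": 0,"rx": 0,"ry": 0,"rz": 0},
    {"dx": 0,"dy": 0,"dz": 0,"rx": 0,"ry": 0,"rz": 0},
    {"dx": 0,"dy": 0,"dz": 0,"rx": 0,"ry": 0,"rz": 0},
  ],
  gripper=0,
  squeeze=60,
)

```text
clock: 10.1
ee_pos: [478.4, -344.2, 0.3]
tcp_rot: [[-1.0, 0.026, 0.001], [0.026, 1.0, -0.001], [-0.001, -0.001, -1.0]]
contact_force: [-0.4, -1.0, 4.4]
finger_gap: 20.6
gripper_force: 59.4
```

Gripped: the gap is 20.6 mm at 59 N, with TCP z≈0 at the felt underside. I'll lift it, and then cross-check the deck pose against the second wrist picture.

>>> send_rows(
  rows=[
    {"dx": 0,"dy": 0,"dz": -0.5,"rx": 0,"ry": 0,"rz": 0},
    {"dx": 0,"dy": 0,"dz": -0.9,"rx": 0,"ry": 0,"rz": 0},
    {"dx": 0,"dy": 0,"dz": -0.9,"rx": 0,"ry": 0,"rz": 0},
    {"dx": 0,"dy": 0,"dz": -0.9,"rx": 0,"ry": 0,"rz": 0},
    {"dx": 0,"dy": 0,"dz": -0.9,"rx": 0,"ry": 0,"rz": 0},
    {"dx": 0,"dy": 0,"dz": -0.9,"rx": 0,"ry": 0,"rz": 0},
    {"dx": 0,"dy": 0,"dz": 0,"rx": 0,"ry": 0,"rz": 0},
  ],
)

```text
clock: 10.98
ee_pos: [479.2, -344.9, 152.6]
tcp_rot: [[-1.0, 0.026, 0.003], [0.026, 1.0, -0.004], [-0.004, -0.004, -1.0]]
contact_force: [0.4, -0.4, -2.6]
finger_gap: 21.1
gripper_force: 58.9
```

```bash
cat > fit2.py <<'E'
from h import *
from scipy.optimize import least_squares
t=np.radians(25)
D=[np.load(f,allow_pickle=True).item() for f in ('w2.npy','w3.npy')]
UV=[np.array([(372,45),(421,45),(419,157),(377,157)])/1.25,np.array([(707,153),(776,145),(735,238),(681,247)])/1.25]
M=[(-118,-25,0),(-118,25,0),(0,25,8),(0,-25,8)]
def pt(q,x,y,z):
    c,s=np.cos(q[2]),np.sin(q[2]); X=x*np.cos(t)+z*np.sin(t); Z=45+q[3]-x*np.sin(t)+z*np.cos(t)
    return [q[0]+c*X-s*y,q[1]+s*X+c*y,Z]
def f(q): return np.concatenate([proj(d,pt(q,*m))-u for d,uv in zip(D,UV) for m,u in zip(M,uv)])
for free in (0,1):
    g=(lambda q:f(q)) if free else (lambda q:f([*q[:3],0]))
    r=least_squares(g,[600,20,.22,0],x_scale=[1,1,.01,1],loss='soft_l1'); print(r.x.round(2),np.degrees(r.x[2]).round(1),r.fun.reshape(-1,2).round(1).tolist())
for i,d in enumerate(D):
    b=[(280,20,350,150),(530,90,640,220)][i]; print(b)
    im=d['img'][:,:,::-1].copy(); im=cv2.resize(im,None,fx=5,fy=5,interpolation=cv2.INTER_CUBIC)
    for m in M+[(0,25,0),(0,-25,0)]:
        u=(proj(d,pt([*np.load('deck.npy'),0],*m))+.5)*5; cv2.circle(im,tuple(u.astype(int)),3,(0,0,255),-1)
    c=im[b[1]*5:b[3]*5,b[0]*5:b[2]*5]; D[i]['c']=cv2.resize(c,(390,600) if i==0 else (400,473))
o=np.zeros((600,790,3),np.uint8); o[:,:390]=D[0]['c']; o[:473,390:]=D[1]['c']; cv2.imwrite('pics/deck.png',o)
E
python3 fit2.py
```

```text
[5.9694e+02 2.2250e+01 2.4000e-01 0.0000e+00] 13.7 [[-3.1, -1.0], [0.2, -1.9], [0.5, 1.0], [-0.8, 1.7], [14.7, 0.5], [0.1, -2.3], [-3.2, 0.6], [5.9, 1.2]]
[ 5.973e+02  2.233e+01  2.300e-01 -5.640e+00] 12.9 [[-1.4, 0.1], [1.2, -0.2], [0.2, 1.2], [-0.6, 1.4], [11.8, -0.1], [-3.4, -2.2], [-6.6, -0.1], [3.0, -0.0]]
(280, 20, 350, 150)
(530, 90, 640, 220)
```

View pics/deck.png

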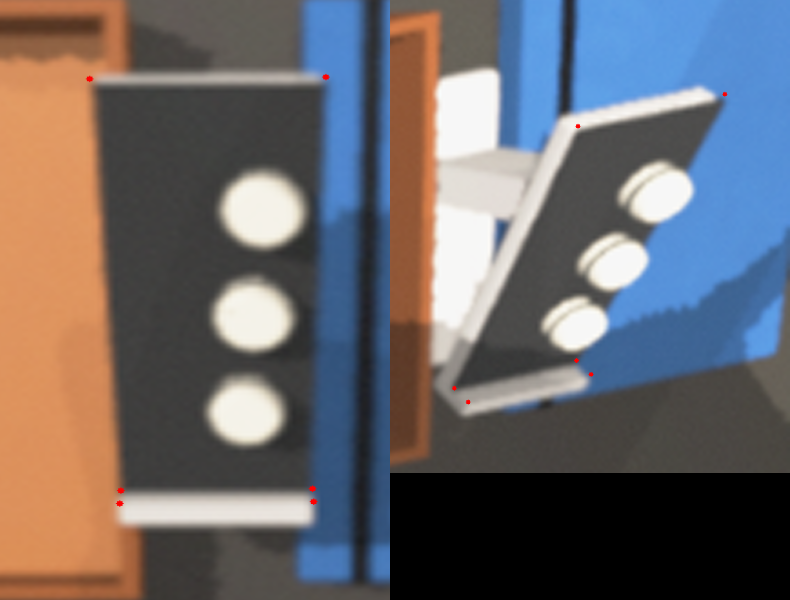

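The fitted deck corners (red) land within about 1 px on the plate corners in both views. The deck pose is accepted as (598.8, 23.0), yaw 13.2°.

```bash
cat >> h.py <<'E'
q=np.load('deck.npy'); DR=(Ro.from_euler('z',q[2])*Ro.from_euler('y',25,degrees=True)).as_matrix(); DO=np.array([q[0],q[1],45.])
def dk(x,y,z): return DO+DR@np.array([x,y,z])
TR=DR@np.diag([-1,1,-1.])
def indeck():
    s=monitor.observe(); R=np.array(s['tcp_rot'])
    print('t',round(s['clock'],2),'in deck',(DR.T@(np.array(s['ee_pos'])-DO)).round(1),'rot err deg',Ro.from_matrix(TR.T@R).as_rotvec(degrees=True).round(2),'F deck',(DR.T@np.array(s['contact_force'])).round(1),s['finger_gap'].__round__(1))
E
python3 - <<'E'
from h import *
print(dk(-60,54,60),dk(-60,54,4)); plan(dk(-60,54,60),TR)
E
```

```text
[558.23210529  68.95788036 124.73556293] [535.19223683  63.5473823   73.98232685]
t 10.97 shift total/30 (start axes) [-2.28 13.86  0.89] turn total/10 [ 0.3   2.5  -1.45]
```

>>> send_rows(
  rows=[
    {"dx": -0.2,"dy": 0.99,"dz": -0.1,"rx": 0,"ry": 0,"rz": 0},
    {"dx": -0.2,"dy": 0.99,"dz": -0.1,"rx": 0,"ry": 0,"rz": 0},
    {"dx": -0.2,"dy": 0.99,"dz": 0,"rx": 0,"ry": 0,"rz": 0},
    {"dx": -0.2,"dy": 0.99,"dz": 0,"rx": 0,"ry": 0,"rz": 0},
    {"dx": -0.2,"dy": 0.99,"dz": 0,"rx": 0,"ry": 0,"rz": 0},
    {"dx": -0.2,"dy": 0.99,"dz": 0,"rx": 0,"ry": 0,"rz": 0},
    {"dx": -0.2,"dy": 0.99,"dz": 0,"rx": 0,"ry": 0,"rz": 0},
    {"dx": -0.2,"dy": 0.99,"dz": 0,"rx": 0,"ry": 0,"rz": 0},
    {"dx": -0.2,"dy": 0.99,"dz": 0,"rx": 0,"ry": 0,"rz": 0},
    {"dx": -0.2,"dy": 0.99,"dz": 0,"rx": 0,"ry": 0,"rz": 0},
    {"dx": -0.2,"dy": 0.99,"dz": 0,"rx": 0,"ry": 0,"rz": 0},
    {"dx": 0,"dy": 0.99,"dz": 0,"rx": 0,"ry": 0,"rz": 0},
  ],
)

```text
clock: 12.48
ee_pos: [552.3, 12.0, 154.0]
tcp_rot: [[-1.0, 0.026, -0.003], [0.026, 1.0, 0.001], [0.003, 0.001, -1.0]]
contact_force: [-0.3, -0.2, -0.7]
finger_gap: 21.2
gripper_force: 59.0
```

>>> send_rows(
  rows=[
    {"dx": 0,"dy": 0.99,"dz": 0,"rx": 0,"ry": 0,"rz": 0},
    {"dx": 0,"dy": 0.99,"dz": 0,"rx": 0,"ry": 0,"rz": 0},
    {"dx": 0,"dy": 0,"dz": 0,"rx": 0.1,"ry": 0.83,"rz": -0.48},
    {"dx": 0,"dy": 0,"dz": 0,"rx": 0.1,"ry": 0.83,"rz": -0.48},
    {"dx": 0,"dy": 0,"dz": 0,"rx": 0.1,"ry": 0.83,"rz": -0.48},
    {"dx": 0,"dy": 0,"dz": 0,"rx": 0,"ry": 0,"rz": 0},
    {"dx": 0,"dy": 0,"dz": 0,"rx": 0,"ry": 0,"rz": 0},
  ],
)

```text
clock: 13.35
ee_pos: [554.2, 70.1, 155.2]
tcp_rot: [[-0.883, -0.226, -0.412], [-0.206, 0.974, -0.093], [0.422, 0.003, -0.906]]
contact_force: [-0.3, 0.3, -1.1]
finger_gap: 21.4
gripper_force: 59.1
```

Run:
```python
from h import *
indeck(); plan(dk(-60,54,15),TR)
d=snap('wrist'); save(d,'w5.png',sc=1.25)
```

```text
t 13.35 in deck [-76.2  56.1  86.1] rot err deg [-0.24 -0.01  0.06] F deck [ 0.3  0.3 -1.1] 21.4
t 13.35 shift total/30 (start axes) [-0.54 -0.08  2.37] turn total/10 [ 0.02  0.   -0.01]
```

View pics/w5.png

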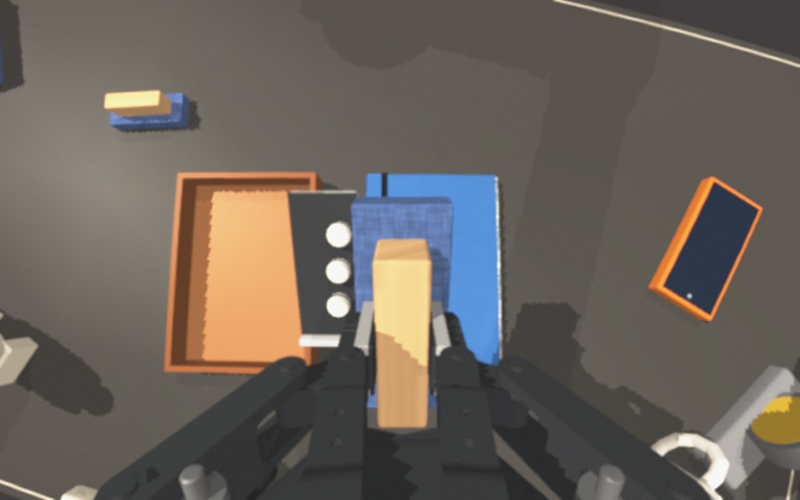

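The block is held and aligned with the deck. The caps are at view px (338,235), (338,271) and (338,305), just left of the felt. Lowering now.

>>> send_rows(
  rows=[
    {"dx": -0.18,"dy": 0,"dz": 0.8,"rx": 0,"ry": 0,"rz": 0},
    {"dx": -0.18,"dy": 0,"dz": 0.8,"rx": 0,"ry": 0,"rz": 0},
    {"dx": -0.18,"dy": 0,"dz": 0.8,"rx": 0,"ry": 0,"rz": 0},
    {"dx": 0,"dy": 0,"dz": 0.2,"rx": 0,"ry": 0,"rz": 0},
    {"dx": 0,"dy": 0,"dz": 0.15,"rx": 0,"ry": 0,"rz": 0},
    {"dx": 0,"dy": 0,"dz": 0,"rx": 0,"ry": 0,"rz": 0},
  ],
)

```text
clock: 14.15
ee_pos: [535.6, 65.7, 75.3]
tcp_rot: [[-0.883, -0.227, -0.411], [-0.207, 0.974, -0.093], [0.421, 0.003, -0.907]]
contact_force: [-0.8, 0.3, -1.3]
finger_gap: 20.6
gripper_force: 59.1
```

Run:
```python
from h import *
indeck()
```

```text
t 14.15 in deck [-59.8  56.1   5.5] rot err deg [-0.19 -0.1   0.03] F deck [-0.1  0.5 -1.5] 20.6
```

>>> send_rows(
  rows=[
    {"dx": 0,"dy": 0,"dz": 0.08,"rx": 0,"ry": 0,"rz": 0},
    {"dx": 0,"dy": -0.2,"dz": 0,"rx": 0,"ry": 0,"rz": 0},
    {"dx": 0,"dy": -0.2,"dz": 0,"rx": 0,"ry": 0,"rz": 0},
    {"dx": 0,"dy": -0.2,"dz": 0,"rx": 0,"ry": 0,"rz": 0},
    {"dx": 0,"dy": -0.2,"dz": 0,"rx": 0,"ry": 0,"rz": 0},
    {"dx": 0,"dy": -0.15,"dz": 0,"rx": 0,"ry": 0,"rz": 0},
  ],
)

```text
clock: 14.9
ee_pos: [540.6, 37.4, 71.9]
tcp_rot: [[-0.882, -0.227, -0.412], [-0.207, 0.974, -0.093], [0.423, 0.003, -0.906]]
contact_force: [-0.6, 0.5, -0.8]
finger_gap: 21.0
gripper_force: 59.1
```

Run:
```python
from h import *
indeck()
```

```text
t 14.9 in deck [-59.7  27.3   1.8] rot err deg [-0.22  0.01  0.03] F deck [-0.1  0.7 -0.9] 21.0
```

>>> send_rows(
  rows=[
    {"dx": 0,"dy": -0.15,"dz": 0,"rx": 0,"ry": 0,"rz": 0},
    {"dx": 0,"dy": -0.15,"dz": 0,"rx": 0,"ry": 0,"rz": 0},
    {"dx": 0,"dy": -0.15,"dz": 0,"rx": 0,"ry": 0,"rz": 0},
    {"dx": 0,"dy": -0.15,"dz": 0,"rx": 0,"ry": 0,"rz": 0},
    {"dx": 0,"dy": -0.15,"dz": 0,"rx": 0,"ry": 0,"rz": 0},
    {"dx": 0,"dy": -0.15,"dz": 0,"rx": 0,"ry": 0,"rz": 0},
    {"dx": 0,"dy": -0.15,"dz": 0,"rx": 0,"ry": 0,"rz": 0},
    {"dx": 0,"dy": -0.15,"dz": 0,"rx": 0,"ry": 0,"rz": 0},
    {"dx": 0,"dy": -0.15,"dz": 0,"rx": 0,"ry": 0,"rz": 0},
    {"dx": 0,"dy": -0.15,"dz": 0,"rx": 0,"ry": 0,"rz": 0},
    {"dx": 0,"dy": 0,"dz": 0,"rx": 0,"ry": 0,"rz": 0},
    {"dx": 0,"dy": 0,"dz": 0,"rx": 0,"ry": 0,"rz": 0},
  ],
)

```text
clock: 16.4
ee_pos: [550.7, -5.9, 71.7]
tcp_rot: [[-0.882, -0.227, -0.413], [-0.207, 0.974, -0.093], [0.423, 0.003, -0.906]]
contact_force: [0.2, -0.5, -2.1]
finger_gap: 20.6
gripper_force: 59.1
```

Run:
```python
from h import *
indeck()
for c in ('top','scene','wrist'):
    d=snap(c); save(d,'s_'+c+'.png')
    print(c,[(np.round(r['score'],2),np.round(r['location']),at(d,r['location'],10)[:2].round(),) for r in finder.recognise('cap0',c)[:6]])
d=snap('wrist'); h=hsv(d); m=((h[...,1]<50)&(h[...,2]>190)).astype(np.uint8)
Tc=np.array([568,-72,0]);c,s=np.cos(q[2]),np.sin(q[2]);
n,l,st,ce=cv2.connectedComponentsWithStats(m)
for i in range(1,n):
    if 15<st[i,4]<600:
        P=at(d,ce[i],12); v=P-Tc; print(ce[i].round(),st[i,2:5],'tray xy',round(c*v[0]+s*v[1]),round(-s*v[0]+c*v[1]))
```

```text
t 16.4 in deck [-59.7 -17.2   1.6] rot err deg [-0.22  0.01  0.  ] F deck [ 1.  -0.5 -1.9] 20.6
top [(np.float64(0.32), array([330., 154.]), array([757., -53.]))]
scene []
wrist []
[348. 150.] [16  2 20] tray xy -78 94
[352. 278.] [ 6  7 22] tray xy 34 96
[610. 398.] [22  3 52] tray xy 144 326
```

>>> send_rows(
  rows=[
    {"dx": 0,"dy": 0,"dz": -0.5,"rx": 0,"ry": 0,"rz": 0},
    {"dx": 0,"dy": 0,"dz": -0.9,"rx": 0,"ry": 0,"rz": 0},
    {"dx": 0,"dy": 0.5,"dz": -0.9,"rx": 0,"ry": 0,"rz": 0},
    {"dx": 0,"dy": 0.9,"dz": -0.9,"rx": 0,"ry": 0,"rz": 0},
    {"dx": 0,"dy": 0.9,"dz": -0.5,"rx": 0,"ry": 0,"rz": 0},
    {"dx": 0,"dy": 0.9,"dz": 0,"rx": 0,"ry": 0,"rz": 0},
    {"dx": 0,"dy": 0,"dz": 0,"rx": 0,"ry": 0,"rz": 0},
  ],
)

```text
clock: 17.62
ee_pos: [574.0, 99.9, 172.4]
tcp_rot: [[-0.881, -0.23, -0.413], [-0.21, 0.973, -0.094], [0.423, 0.004, -0.906]]
contact_force: [-0.2, 0.2, -1.1]
finger_gap: 20.9
gripper_force: 59.1
```

```bash
cat > caps.py <<'E'
from h import *
indeck()
c,s=np.cos(q[2]),np.sin(q[2]); Tc=np.array([566.5,-72.5,0])
for cam in ('wrist','top','scene'):
    d=snap(cam); save(d,'v_'+cam+'.png'); np.save('v_'+cam+'.npy',d,allow_pickle=True)
    print(cam,[(np.round(r['score'],2),np.round(r['location'])) for r in finder.recognise('cap0',cam)[:6]])
    h=hsv(d); m=((h[...,1]<70)&(h[...,2]>150)).astype(np.uint8); n,l,st,ce=cv2.connectedComponentsWithStats(m)
    for i in range(1,n):
        P=at(d,ce[i],12); v=P-Tc; x,y=c*v[0]+s*v[1],-s*v[0]+c*v[1]
        if st[i,4]>5 and abs(x)<130 and -90<y<130: print(ce[i].round(),st[i,2:5],'tray xy',round(x),round(y))
E
python3 caps.py
```

```text
t 17.62 in deck [-59.8  80.5 112.7] rot err deg [-0.18  0.05 -0.14] F deck [ 0.3  0.2 -1. ] 20.9
wrist [(np.float64(0.47), array([214., 230.]))]
[239. 132.] [ 9  2 15] tray xy -82 63
[268. 176.] [  7  69 312] tray xy -25 102
[129. 158.] [1 6 6] tray xy -49 -79
[217. 227.] [ 16  26 254] tray xy 40 39
[245. 246.] [ 48  10 410] tray xy 61 75
top []
[304. 200.] [17  6 49] tray xy 70 84
[320. 207.] [10 12 68] tray xy 38 44
[321. 219.] [ 7  7 34] tray xy 0 50
[312. 238.] [17  9 75] tray xy -48 86
scene [(np.float64(0.65), array([197., 233.])), (np.float64(0.52), array([438., 205.]))]
[314. 198.] [3 5 7] tray xy -47 71
[313. 209.] [ 5  5 21] tray xy -3 49
[328. 217.] [14  9 64] tray xy 48 88
[315. 218.] [ 6  9 39] tray xy 35 44
```

All three caps now show in the tray. The top camera gives a double blob at tray (38,44) and a single at (0,50), the scene camera agrees, and the deck is empty. Next I return the block to its old place.

>>> send_rows(
  rows=[
    {"dx": 0,"dy": 0,"dz": 0,"rx": -0.1,"ry": -0.83,"rz": 0.48},
    {"dx": 0,"dy": 0,"dz": 0,"rx": -0.1,"ry": -0.83,"rz": 0.48},
    {"dx": 0,"dy": 0,"dz": 0,"rx": -0.1,"ry": -0.83,"rz": 0.48},
    {"dx": 0.19,"dy": -0.99,"dz": 0,"rx": 0,"ry": 0,"rz": 0},
    {"dx": 0.19,"dy": -0.99,"dz": 0,"rx": 0,"ry": 0,"rz": 0},
    {"dx": 0.19,"dy": -0.99,"dz": 0,"rx": 0,"ry": 0,"rz": 0},
    {"dx": 0.19,"dy": -0.99,"dz": 0,"rx": 0,"ry": 0,"rz": 0},
    {"dx": 0.19,"dy": -0.99,"dz": 0,"rx": 0,"ry": 0,"rz": 0},
    {"dx": 0.19,"dy": -0.99,"dz": 0,"rx": 0,"ry": 0,"rz": 0},
    {"dx": 0.19,"dy": -0.99,"dz": 0,"rx": 0,"ry": 0,"rz": 0},
    {"dx": 0.19,"dy": -0.99,"dz": 0,"rx": 0,"ry": 0,"rz": 0},
    {"dx": 0.19,"dy": -0.99,"dz": 0,"rx": 0,"ry": 0,"rz": 0},
  ],
)

```text
clock: 19.42
ee_pos: [515.8, -169.5, 172.6]
tcp_rot: [[-1.0, 0.027, -0.001], [0.027, 1.0, 0.0], [0.001, 0.0, -1.0]]
contact_force: [0.8, 0.4, -2.0]
finger_gap: 20.7
gripper_force: 59.1
```

>>> send_rows(
  rows=[
    {"dx": 0.19,"dy": -0.99,"dz": 0,"rx": 0,"ry": 0,"rz": 0},
    {"dx": 0.19,"dy": -0.99,"dz": 0,"rx": 0,"ry": 0,"rz": 0},
    {"dx": 0.19,"dy": -0.99,"dz": 0,"rx": 0,"ry": 0,"rz": 0},
    {"dx": 0.19,"dy": -0.99,"dz": 0,"rx": 0,"ry": 0,"rz": 0},
    {"dx": 0.19,"dy": -0.99,"dz": 0,"rx": 0,"ry": 0,"rz": 0},
    {"dx": 0.1,"dy": -0.9,"dz": 0,"rx": 0,"ry": 0,"rz": 0},
    {"dx": 0,"dy": 0,"dz": 0.9,"rx": 0,"ry": 0,"rz": 0},
    {"dx": 0,"dy": 0,"dz": 0.9,"rx": 0,"ry": 0,"rz": 0},
    {"dx": 0,"dy": 0,"dz": 0.9,"rx": 0,"ry": 0,"rz": 0},
    {"dx": 0,"dy": 0,"dz": 0.9,"rx": 0,"ry": 0,"rz": 0},
    {"dx": 0,"dy": 0,"dz": 0.9,"rx": 0,"ry": 0,"rz": 0},
    {"dx": 0,"dy": 0,"dz": 0,"rx": 0,"ry": 0,"rz": 0},
  ],
)

```text
clock: 20.92
ee_pos: [478.8, -341.4, 35.2]
tcp_rot: [[-1.0, 0.026, -0.004], [0.026, 1.0, 0.004], [0.004, 0.004, -1.0]]
contact_force: [0.1, -1.0, -1.9]
finger_gap: 21.0
gripper_force: 59.1
```

Run:
```python
from h import *
plan([479,-344,0.3],down(178.6)); 
d=np.load('v_wrist.npy',allow_pickle=True).item()
# phone in this picture: orange outline
h=hsv(d); m=((h[...,0]<16)&(h[...,0]>3)&(h[...,1]>190)&(h[...,2]>110)).astype(np.uint8)
n,l,st,ce=cv2.connectedComponentsWithStats(m)
for i in np.argsort(-st[1:,4])[:4]+1: print(st[i],at(d,ce[i],7)[:2].round())
```

```text
t 20.93 shift total/30 (start axes) [-0.01 -0.09  1.16] turn total/10 [ 0.02 -0.02 -0.01]
[492 130  45 105 417] [456. 331.]
```

>>> send_rows(
  rows=[
    {"dx": 0,"dy": 0,"dz": 0.6,"rx": 0,"ry": 0,"rz": 0},
    {"dx": 0,"dy": 0,"dz": 0.35,"rx": 0,"ry": 0,"rz": 0},
    {"dx": 0,"dy": 0,"dz": 0.15,"rx": 0,"ry": 0,"rz": 0},
    {"dx": 0,"dy": 0,"dz": 0.05,"rx": 0,"ry": 0,"rz": 0},
    {"dx": 0,"dy": 0,"dz": 0,"rx": 0,"ry": 0,"rz": 0},
    {"dx": 0,"dy": 0,"dz": 0,"rx": 0,"ry": 0,"rz": 0},
  ],
)

```text
clock: 21.68
ee_pos: [480.8, -343.0, 3.7]
tcp_rot: [[-1.0, 0.026, 0.001], [0.026, 1.0, -0.001], [-0.001, -0.001, -1.0]]
contact_force: [-0.1, 0.7, -0.5]
finger_gap: 20.8
gripper_force: 59.1
```

>>> send_rows(
  rows=[
    {"dx": 0,"dy": 0,"dz": 0.06,"rx": 0,"ry": 0,"rz": 0},
    {"dx": 0,"dy": 0,"dz": 0.06,"rx": 0,"ry": 0,"rz": 0},
    {"dx": 0,"dy": 0,"dz": 0,"rx": 0,"ry": 0,"rz": 0},
    {"dx": 0,"dy": 0,"dz": 0,"rx": 0,"ry": 0,"rz": 0},
  ],
)

```text
clock: 22.18
ee_pos: [480.7, -342.9, 0.3]
tcp_rot: [[-1.0, 0.026, 0.0], [0.026, 1.0, -0.0], [-0.0, -0.0, -1.0]]
contact_force: [-2.0, 1.5, 4.7]
finger_gap: 20.8
gripper_force: 60.1
```

>>> send_rows(
  rows=[
    {"dx": 0,"dy": 0,"dz": 0,"rx": 0,"ry": 0,"rz": 0},
    {"dx": 0,"dy": 0,"dz": 0,"rx": 0,"ry": 0,"rz": 0},
    {"dx": 0,"dy": 0,"dz": 0,"rx": 0,"ry": 0,"rz": 0},
    {"dx": 0,"dy": 0,"dz": 0,"rx": 0,"ry": 0,"rz": 0},
    {"dx": 0,"dy": 0,"dz": -0.4,"rx": 0,"ry": 0,"rz": 0},
    {"dx": 0,"dy": 0,"dz": -0.9,"rx": 0,"ry": 0,"rz": 0},
    {"dx": 0,"dy": 0,"dz": -0.9,"rx": 0,"ry": 0,"rz": 0},
    {"dx": 0,"dy": 0,"dz": -0.9,"rx": 0,"ry": 0,"rz": 0},
    {"dx": 0,"dy": 0,"dz": -0.9,"rx": 0,"ry": 0,"rz": 0},
    {"dx": 0,"dy": 0,"dz": -0.9,"rx": 0,"ry": 0,"rz": 0},
    {"dx": 0,"dy": 0.3,"dz": -0.9,"rx": 0,"ry": 0,"rz": 0},
    {"dx": -0.1,"dy": 0.9,"dz": -0.9,"rx": 0,"ry": 0,"rz": 0},
  ],
  gripper=1,
)

```text
clock: 23.68
ee_pos: [484.4, -307.3, 202.5]
tcp_rot: [[-1.0, 0.027, 0.001], [0.027, 1.0, -0.001], [-0.001, -0.001, -1.0]]
contact_force: [0.2, 0.9, -0.5]
finger_gap: 85.6
gripper_force: 0.0
```

Run:
```python
from h import *
d=snap('wrist'); np.save('w6.npy',d,allow_pickle=True)
h=hsv(d); m=(h[...,0]>10)&(h[...,0]<28)&(h[...,1]>50)&(h[...,2]>150)
for r in finder.recognise('wiper','wrist')[:3]: print(np.round(r['location']),at(d,r['location'],40)[:2].round())
print(rect(d,m,46,5)); print(monitor.observe()['ee_pos'])
```

```text
[389. 130.] [ 433. -227.]
[176.  87.] [ 378. -464.]
[295. 163.] [ 467. -337.]
[(array([557. , -89.9]), array([177. , 131.2]), 12.9), (array([ 379.4, -474.3]), array([116.4,  44.3]), 28.3), (array([ 819.3, -559. ]), array([90.4, 63.3]), 3.0), (array([ 479.1, -340.4]), array([78.8, 22. ]), -1.5), (array([ 432.2, -226.8]), array([54.4, 16.3]), -75.5)]
[ 486.55637126 -306.52106569  205.34981852]
```

>>> send_rows(
  rows=[
    {"dx": -0.05,"dy": 1,"dz": 0,"rx": 0,"ry": 0,"rz": 0},
    {"dx": -0.05,"dy": 1,"dz": 0,"rx": 0,"ry": 0,"rz": 0},
    {"dx": -0.05,"dy": 1,"dz": 0,"rx": 0,"ry": 0,"rz": 0},
    {"dx": -0.05,"dy": 1,"dz": 0,"rx": 0,"ry": 0,"rz": 0},
    {"dx": -0.05,"dy": 1,"dz": 0,"rx": 0,"ry": 0,"rz": 0},
    {"dx": -0.05,"dy": 1,"dz": 0,"rx": 0,"ry": 0,"rz": 0},
    {"dx": -0.05,"dy": 1,"dz": 0,"rx": 0,"ry": 0,"rz": 0},
    {"dx": -0.05,"dy": 1,"dz": 0,"rx": 0,"ry": 0,"rz": 0},
    {"dx": -0.05,"dy": 1,"dz": 0,"rx": 0,"ry": 0,"rz": 0},
    {"dx": -0.05,"dy": 1,"dz": 0,"rx": 0,"ry": 0,"rz": 0},
    {"dx": -0.05,"dy": 1,"dz": 0,"rx": 0,"ry": 0,"rz": 0},
    {"dx": -0.05,"dy": 1,"dz": 0,"rx": 0,"ry": 0,"rz": 0},
  ],
)

```text
clock: 25.28
ee_pos: [511.6, 53.1, 200.2]
tcp_rot: [[-1.0, 0.026, -0.0], [0.026, 1.0, -0.0], [0.0, -0.0, -1.0]]
contact_force: [0.3, -0.4, 0.5]
finger_gap: 85.2
gripper_force: 0.0
```

>>> send_rows(
  rows=[
    {"dx": -0.05,"dy": 1,"dz": 0,"rx": 0,"ry": 0,"rz": 0},
    {"dx": -0.05,"dy": 1,"dz": 0,"rx": 0,"ry": 0,"rz": 0},
    {"dx": -0.05,"dy": 1,"dz": 0,"rx": 0,"ry": 0,"rz": 0},
    {"dx": -0.05,"dy": 1,"dz": 0,"rx": 0,"ry": 0,"rz": 0},
    {"dx": -0.05,"dy": 1,"dz": 0,"rx": 0,"ry": 0,"rz": 0},
    {"dx": -0.05,"dy": 1,"dz": 0,"rx": 0,"ry": 0,"rz": 0.9},
    {"dx": -0.05,"dy": 1,"dz": 0,"rx": 0,"ry": 0,"rz": 0.9},
    {"dx": -0.05,"dy": 1,"dz": 0,"rx": 0,"ry": 0,"rz": 0},
    {"dx": 0,"dy": 0.5,"dz": 0,"rx": 0,"ry": 0,"rz": 0},
    {"dx": 0,"dy": 0,"dz": 0,"rx": 0,"ry": 0,"rz": 0},
    {"dx": 0,"dy": 0,"dz": 0,"rx": 0,"ry": 0,"rz": 0},
  ],
)

```text
clock: 26.65
ee_pos: [548.6, 302.5, 200.4]
tcp_rot: [[-0.943, 0.334, -0.001], [0.334, 0.943, -0.001], [0.0, -0.001, -1.0]]
contact_force: [-0.3, 0.2, 0.1]
finger_gap: 85.6
gripper_force: 0.0
```

```bash
cat > phone.py <<'E'
from h import *
d=snap('wrist'); np.save('w7.npy',d,allow_pickle=True); save(d,'w7.png'); print(d['p'],monitor.observe()['ee_pos'],monitor.observe()['clock'])
L=finder.recognise('phone','wrist'); print(L[:2]); u=np.array(L[0]['location'])
h=hsv(d); b=np.zeros(h.shape[:2],bool); x,y=u.astype(int); b[max(0,y-110):y+110,max(0,x-110):x+110]=1
m=b&(h[...,0]<18)&(h[...,0]>3)&(h[...,1]>150)&(h[...,2]>80)
for z in (0,7,14): print('case',z,rect(d,m,z))
m=b&(h[...,0]>100)&(h[...,0]<130)&(h[...,2]<100)&(h[...,1]>90)
print('screen',rect(d,m,14,2))
E
python3 phone.py
```

```text
[468.87740009 331.83736514 365.84252518] [548.65493596 302.50242179 200.51707177] 26.7
[{'location': [336.1, 69.9], 'score': 0.93}]
case 0 [(array([443.1, 357.8]), array([135.2,  65.4]), -18.4)]
case 7 [(array([443.6, 357.3]), array([132.7,  64.1]), -18.4)]
case 14 [(array([444.1, 356.8]), array([130.1,  62.9]), -18.4)]
screen [(array([473. , 334.7]), array([47. , 24.1]), -19.9)]
```

The phone measures 130 x 63 mm at (444,357), yaw -18.4°. The wiper stands at (479,-340). Going to grasp the phone.

>>> send_rows(
  rows=[
    {"dx": 0.97,"dy": 0.14,"dz": 0.7,"rx": 0,"ry": 0,"rz": -0.11},
    {"dx": 0.97,"dy": 0.14,"dz": 0.7,"rx": 0,"ry": 0,"rz": 0},
    {"dx": 0.97,"dy": 0.14,"dz": 0.7,"rx": 0,"ry": 0,"rz": 0},
    {"dx": 0.97,"dy": 0.14,"dz": 0.7,"rx": 0,"ry": 0,"rz": 0},
    {"dx": 0,"dy": 0,"dz": 0.9,"rx": 0,"ry": 0,"rz": 0},
    {"dx": 0,"dy": 0,"dz": 0.9,"rx": 0,"ry": 0,"rz": 0},
    {"dx": 0,"dy": 0,"dz": 0.9,"rx": 0,"ry": 0,"rz": 0},
    {"dx": 0,"dy": 0,"dz": 0.7,"rx": 0,"ry": 0,"rz": 0},
    {"dx": 0,"dy": 0,"dz": 0.4,"rx": 0,"ry": 0,"rz": 0},
    {"dx": 0,"dy": 0,"dz": 0.3,"rx": 0,"ry": 0,"rz": 0},
    {"dx": 0,"dy": 0,"dz": 0,"rx": 0,"ry": 0,"rz": 0},
  ],
)

```text
clock: 28.12
ee_pos: [443.7, 356.4, -6.6]
tcp_rot: [[-0.949, 0.315, -0.0], [0.315, 0.949, -0.0], [0.0, -0.0, -1.0]]
contact_force: [0.4, -0.7, -0.4]
finger_gap: 85.4
gripper_force: 0.0
```

Run:
```python
from h import *
plan([444,357,-24],down(161.6))
```

```text
t 28.12 shift total/30 (start axes) [-0.    0.02  0.58] turn total/10 [-0. -0.  0.]
```

>>> send_rows(
  rows=[
    {"dx": 0,"dy": 0,"dz": 0.3,"rx": 0,"ry": 0,"rz": 0},
    {"dx": 0,"dy": 0,"dz": 0,"rx": 0,"ry": 0,"rz": 0},
  ],
)

```text
clock: 28.38
ee_pos: [443.4, 356.5, -15.8]
tcp_rot: [[-0.949, 0.315, -0.001], [0.315, 0.949, -0.0], [0.001, -0.001, -1.0]]
contact_force: [0.9, -0.5, 0.0]
finger_gap: 85.2
gripper_force: 0.0
```

>>> send_rows(
  rows=[
    {"dx": 0,"dy": 0,"dz": 0.28,"rx": 0,"ry": 0,"rz": 0},
    {"dx": 0,"dy": 0,"dz": 0,"rx": 0,"ry": 0,"rz": 0},
  ],
)

```text
clock: 28.62
ee_pos: [443.2, 356.3, -24.7]
tcp_rot: [[-0.949, 0.315, -0.001], [0.315, 0.949, -0.001], [0.001, -0.001, -1.0]]
contact_force: [-0.0, 0.2, 1.4]
finger_gap: 85.4
gripper_force: 0.0
```

>>> send_rows(
  rows=[
    {"dx": 0,"dy": 0,"dz": 0,"rx": 0,"ry": 0,"rz": 0},
    {"dx": 0,"dy": 0,"dz": 0,"rx": 0,"ry": 0,"rz": 0},
    {"dx": 0,"dy": 0,"dz": 0,"rx": 0,"ry": 0,"rz": 0},
    {"dx": 0,"dy": 0,"dz": 0,"rx": 0,"ry": 0,"rz": 0},
  ],
  gripper=0,
  squeeze=60,
)

```text
clock: 29.12
ee_pos: [444.5, 357.0, -23.1]
tcp_rot: [[-0.949, 0.315, 0.001], [0.315, 0.949, 0.001], [-0.001, 0.001, -1.0]]
contact_force: [-0.2, 1.1, 4.1]
finger_gap: 60.1
gripper_force: 66.3
```

>>> send_rows(
  rows=[
    {"dx": 0,"dy": 0,"dz": -0.3,"rx": 0,"ry": 0,"rz": 0},
    {"dx": 0,"dy": 0,"dz": -0.8,"rx": 0,"ry": 0,"rz": 0},
    {"dx": 0,"dy": 0,"dz": -0.9,"rx": 0,"ry": 0,"rz": 0},
    {"dx": 0,"dy": 0,"dz": -0.9,"rx": 0,"ry": 0,"rz": 0},
    {"dx": 0,"dy": 0,"dz": -0.9,"rx": 0,"ry": 0,"rz": 0},
    {"dx": 0,"dy": 0,"dz": -0.9,"rx": 0,"ry": 0,"rz": 0},
    {"dx": 0,"dy": 0,"dz": -0.9,"rx": 0,"ry": 0,"rz": 0},
    {"dx": 0,"dy": 0,"dz": 0,"rx": 0,"ry": 0,"rz": 0},
  ],
)

```text
clock: 30.12
ee_pos: [445.0, 357.3, 146.3]
tcp_rot: [[-0.949, 0.315, 0.004], [0.315, 0.949, 0.002], [-0.003, 0.003, -1.0]]
contact_force: [-0.2, -0.3, -1.3]
finger_gap: 60.3
gripper_force: 65.6
```

Run:
```python
from h import *
print(dk(-68,0,37)); plan(dk(-68,0,37),TR)
s=monitor.observe(); print(s['contact_force'],s['ft_torque'])
d=snap('wrist'); h=hsv(d); m=(h[...,0]<18)&(h[...,0]>3)&(h[...,1]>150)&(h[...,2]>80); save(d,'w8.png')
R=np.array(s['tcp_rot']); p=np.array(s['ee_pos'])
print('phone rect at its top plane',rect(d,m,p[2]+23+14,2),p.round(1))
```

```text
[554.05595417  12.50822297 107.27142992]
t 30.12 shift total/30 (start axes) [-7.07 -9.77  1.29] turn total/10 [ 0.7   2.46 -3.11]
[-0.2234294  -0.31604359 -1.33752533] [-0.0145241   0.03321382  0.06833786]
phone rect at its top plane [(array([440.6, 359.5]), array([122.6,  62.1]), -18.5), (array([428.3, 177.9]), array([46.2, 28.2]), -77.7)] [445.  357.3 146.3]
```

>>> send_rows(
  rows=[
    {"dx": -0.71,"dy": -0.98,"dz": 0,"rx": 0,"ry": 0,"rz": 0},
    {"dx": -0.71,"dy": -0.98,"dz": 0,"rx": 0,"ry": 0,"rz": 0},
    {"dx": -0.71,"dy": -0.98,"dz": 0,"rx": 0,"ry": 0,"rz": 0},
    {"dx": -0.71,"dy": -0.98,"dz": 0,"rx": 0,"ry": 0,"rz": 0},
    {"dx": -0.71,"dy": -0.98,"dz": 0,"rx": 0,"ry": 0,"rz": 0},
    {"dx": -0.71,"dy": -0.98,"dz": 0,"rx": 0,"ry": 0,"rz": 0},
    {"dx": -0.71,"dy": -0.98,"dz": 0,"rx": 0,"ry": 0,"rz": 0},
    {"dx": -0.71,"dy": -0.98,"dz": 0,"rx": 0,"ry": 0,"rz": 0},
    {"dx": -0.71,"dy": -0.98,"dz": 0,"rx": 0,"ry": 0,"rz": 0},
    {"dx": -0.71,"dy": -0.98,"dz": 0,"rx": 0,"ry": 0,"rz": 0},
  ],
)

```text
clock: 31.42
ee_pos: [552.0, 9.6, 141.8]
tcp_rot: [[-0.949, 0.315, -0.004], [0.315, 0.949, 0.001], [0.004, -0.0, -1.0]]
contact_force: [0.5, 0.1, -2.5]
finger_gap: 60.1
gripper_force: 65.6
```

>>> send_rows(
  rows=[
    {"dx": 0,"dy": 0,"dz": 0,"rx": 0.14,"ry": 0.49,"rz": -0.62},
    {"dx": 0,"dy": 0,"dz": 0,"rx": 0.14,"ry": 0.49,"rz": -0.62},
    {"dx": 0,"dy": 0,"dz": 0,"rx": 0.14,"ry": 0.49,"rz": -0.62},
    {"dx": 0,"dy": 0,"dz": 0,"rx": 0.14,"ry": 0.49,"rz": -0.62},
    {"dx": 0,"dy": 0,"dz": 0,"rx": 0.14,"ry": 0.5,"rz": -0.63},
    {"dx": 0,"dy": 0,"dz": 0,"rx": 0,"ry": 0,"rz": 0},
    {"dx": 0,"dy": 0,"dz": 0,"rx": 0,"ry": 0,"rz": 0},
  ],
)

```text
clock: 32.3
ee_pos: [552.6, 10.5, 143.1]
tcp_rot: [[-0.88, -0.228, -0.416], [-0.206, 0.974, -0.098], [0.427, -0.0, -0.904]]
contact_force: [0.1, 0.1, -1.2]
finger_gap: 60.4
gripper_force: 65.7
```

Run:
```python
from h import *
indeck(); plan(dk(-68,0,-13),TR)
```

```text
t 32.3 in deck [-84.9  -1.6  68.7] rot err deg [0.   0.3  0.06] F deck [ 0.6  0.  -1. ] 60.4
t 32.3 shift total/30 (start axes) [-0.58  0.05  2.72] turn total/10 [-0.   -0.03 -0.01]
```

>>> send_rows(
  rows=[
    {"dx": -0.15,"dy": 0.02,"dz": 0.7,"rx": 0,"ry": -0.03,"rz": 0},
    {"dx": -0.15,"dy": 0.02,"dz": 0.7,"rx": 0,"ry": 0,"rz": 0},
    {"dx": -0.15,"dy": 0.01,"dz": 0.7,"rx": 0,"ry": 0,"rz": 0},
    {"dx": -0.13,"dy": 0,"dz": 0.6,"rx": 0,"ry": 0,"rz": 0},
    {"dx": 0,"dy": 0,"dz": 0,"rx": 0,"ry": 0,"rz": 0},
    {"dx": 0,"dy": 0,"dz": 0,"rx": 0,"ry": 0,"rz": 0},
  ],
)

```text
clock: 33.05
ee_pos: [535.6, 7.5, 64.3]
tcp_rot: [[-0.883, -0.229, -0.409], [-0.207, 0.973, -0.097], [0.421, -0.001, -0.907]]
contact_force: [0.7, -0.4, -1.1]
finger_gap: 60.0
gripper_force: 65.7
```

```bash
cat > pv.py <<'E'
from h import *
indeck()
d=snap('wrist'); np.save('w9.npy',d,allow_pickle=True); save(d,'w9.png',sc=1.25)
s=monitor.observe(); z=(DR.T@(np.array(s['ee_pos'])-DO))[2]+23
h=hsv(d); m=((h[...,0]<16)&(h[...,0]>3)&(h[...,1]>190)&(h[...,2]>110)).astype(np.uint8)
n,l,st,ce=cv2.connectedComponentsWithStats(m)
for i in np.argsort(-st[1:,4])[:3]+1:
    yx=np.argwhere(l==i); k=yx[:,0].argmin(); P=[]
    for u in ([st[i,0],st[i,1]],[st[i,0]+st[i,2],st[i,1]]):
        r=ray(d,u); o=dk(0,0,z+14); nn=DR[:,2]; P.append((DR.T@(d['p']+r*(nn@(o-d['p'])/(nn@r))-DO)).round(1))
    print(st[i],P)
E
python3 pv.py
```

```text
t 33.05 in deck [-67.2  -0.7 -10. ] rot err deg [ 0.07 -0.13  0.02] F deck [ 1.  -0.6 -0.8] 60.0
[264 253   8  50 156] [array([-77.9, -28.8,  27.3]), array([-77.9, -24.7,  27.3])]
[369 317   5  30  82] [array([-36.3,  28. ,  27.3]), array([-36.2,  30.9,  27.3])]
[262 146  24   3  32] [array([-133. ,  -26. ,   27.3]), array([-132.9,  -15.1,   27.3])]
```

>>> send_rows(
  rows=[
    {"dx": 0,"dy": 0,"dz": 0.12,"rx": 0,"ry": 0,"rz": 0},
    {"dx": 0,"dy": 0,"dz": 0.1,"rx": 0,"ry": 0,"rz": 0},
    {"dx": 0,"dy": 0,"dz": 0.08,"rx": 0,"ry": 0,"rz": 0},
    {"dx": 0,"dy": 0,"dz": 0.05,"rx": 0,"ry": 0,"rz": 0},
    {"dx": 0,"dy": 0,"dz": 0,"rx": 0,"ry": 0,"rz": 0},
    {"dx": 0,"dy": 0,"dz": 0,"rx": 0,"ry": 0,"rz": 0},
  ],
)

```text
clock: 33.85
ee_pos: [530.7, 6.6, 54.0]
tcp_rot: [[-0.883, -0.229, -0.411], [-0.207, 0.973, -0.097], [0.422, -0.001, -0.907]]
contact_force: [0.4, 0.0, -1.6]
finger_gap: 60.2
gripper_force: 65.7
```

```bash
python3 -c "
from h import *
indeck()"
```

```text
t 33.85 in deck [-67.3  -0.4 -21.5] rot err deg [ 0.05 -0.05 -0.01] F deck [ 1.  -0.1 -1.3] 60.2
```

>>> send_rows(
  rows=[
    {"dx": 0,"dy": 0,"dz": 0.04,"rx": 0,"ry": 0,"rz": 0},
    {"dx": 0,"dy": 0,"dz": 0.04,"rx": 0,"ry": 0,"rz": 0},
    {"dx": 0,"dy": 0,"dz": 0,"rx": 0,"ry": 0,"rz": 0},
    {"dx": 0,"dy": 0,"dz": 0,"rx": 0,"ry": 0,"rz": 0},
  ],
)

```text
clock: 34.35
ee_pos: [530.6, 6.5, 53.4]
tcp_rot: [[-0.883, -0.229, -0.409], [-0.207, 0.973, -0.097], [0.42, -0.001, -0.907]]
contact_force: [0.8, 1.3, 5.4]
finger_gap: 60.3
gripper_force: 66.5
```

```bash
python3 -c "
from h import *
indeck()"
```

```text
t 34.35 in deck [-67.1  -0.5 -22.1] rot err deg [ 0.06 -0.14 -0.  ] F deck [-1.3  1.1  5.3] 60.3
```

>>> send_rows(
  rows=[
    {"dx": -0.04,"dy": 0,"dz": 0,"rx": 0,"ry": 0,"rz": 0},
    {"dx": -0.04,"dy": 0,"dz": 0,"rx": 0,"ry": 0,"rz": 0},
    {"dx": 0,"dy": 0,"dz": 0,"rx": 0,"ry": 0,"rz": 0},
    {"dx": 0,"dy": 0,"dz": 0,"rx": 0,"ry": 0,"rz": 0},
  ],
)

```text
clock: 34.85
ee_pos: [532.0, 6.7, 52.7]
tcp_rot: [[-0.882, -0.229, -0.411], [-0.207, 0.973, -0.098], [0.422, -0.001, -0.906]]
contact_force: [-2.1, -0.8, 9.2]
finger_gap: 60.0
gripper_force: 66.7
```

```bash
python3 -c "
from h import *
indeck()"
```

```text
t 34.85 in deck [-65.6  -0.6 -22.1] rot err deg [ 0.07 -0.01  0.  ] F deck [-5.9 -0.3  7.4] 60.0
```

>>> send_rows(
  rows=[
    {"dx": 0,"dy": 0,"dz": 0,"rx": 0,"ry": 0,"rz": 0},
    {"dx": 0,"dy": 0,"dz": 0,"rx": 0,"ry": 0,"rz": 0},
    {"dx": 0,"dy": 0,"dz": 0,"rx": 0,"ry": 0,"rz": 0},
    {"dx": 0,"dy": 0,"dz": 0,"rx": 0,"ry": 0,"rz": 0},
    {"dx": 0,"dy": 0,"dz": -0.2,"rx": 0,"ry": 0,"rz": 0},
    {"dx": 0,"dy": 0,"dz": -0.5,"rx": 0,"ry": 0,"rz": 0},
    {"dx": 0,"dy": 0,"dz": -0.9,"rx": 0,"ry": 0,"rz": 0},
    {"dx": 0,"dy": 0,"dz": -0.9,"rx": 0,"ry": 0,"rz": 0},
    {"dx": 0,"dy": 0,"dz": -0.9,"rx": 0,"ry": 0,"rz": 0},
    {"dx": -0.5,"dy": 0,"dz": -0.9,"rx": 0,"ry": 0,"rz": 0},
    {"dx": -0.5,"dy": 0,"dz": 0,"rx": 0,"ry": 0,"rz": 0},
    {"dx": 0,"dy": 0,"dz": 0,"rx": 0,"ry": 0,"rz": 0},
  ],
  gripper=1,
)

```text
clock: 36.35
ee_pos: [611.9, 25.9, 155.4]
tcp_rot: [[-0.883, -0.229, -0.41], [-0.208, 0.973, -0.097], [0.421, -0.001, -0.907]]
contact_force: [-0.5, 0.3, -0.2]
finger_gap: 85.5
gripper_force: 0.0
```

Run:
```python
from h import *
indeck(); d=snap('wrist'); e=snap('top'); np.save('w10.npy',d,allow_pickle=True)
im=d['img'].copy()
h=hsv(d); m=((h[...,0]<16)&(h[...,0]>3)&(h[...,1]>190)&(h[...,2]>110)).astype(np.uint8)
# rectangle in the deck plane z=14
cs=max(cv2.findContours(m,0,1)[0],key=cv2.contourArea); o=dk(0,0,14); nn=DR[:,2]; P=[]
for u in cs[:,0]:
    r=ray(d,u); P.append((DR.T@(d['p']+r*(nn@(o-d['p'])/(nn@r))-DO))[:2])
print(cv2.minAreaRect(np.array(P,np.float32)))
for x,y in ((-130,-31),(-130,31),(0,31),(0,-31)):
    cv2.circle(im,tuple(proj(d,dk(x,y,14)).astype(int)),2,(0,255,0),-1)
o=cv2.hconcat([cv2.resize(im,(480,300)),cv2.resize(e['img'][190:290,260:367],(320,300))]); cv2.imwrite('pics/fin.png',o[:,:,::-1])
```

```text
t 36.35 in deck [-34.6  -0.2 105.7] rot err deg [ 0.06 -0.07 -0.03] F deck [-0.3  0.4 -0.4] 85.5
((-47.5118408203125, 31.07354164123535), (1.7299379110336304, 68.81094360351562), 88.74992370605469)
```

View pics/fin.png

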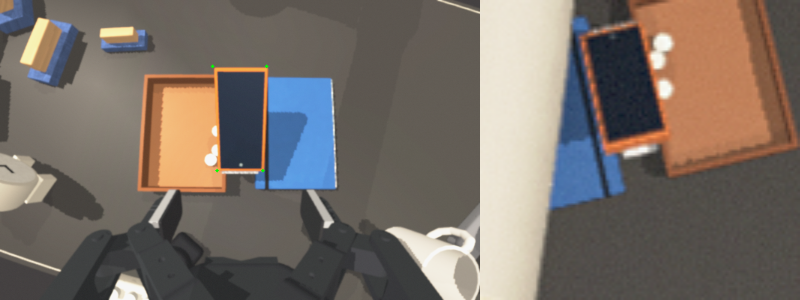

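The phone lies on its predicted outline (green dots) against the lip. Three caps are in the tray, near (660,40), (657,58) and (665,88), and the wiper is standing on the desk. Handing in.

```bash
python3 -c "
from h import *
print(ticket.job_done())"
```

```text
the job is handed in; nothing more can be done
None
```

The job is handed in at about 36 s of the 64 s allowed: by the last pictures, the three caps are in the tray, the eraser block stands felt down on the desk, and the phone lies on the slope against the lip; the hand-in gave no verdict.

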